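Fit the chip blow-off tube to the air block and turn the air on

TASK

Put the chip blower on the moulder: take the tube with the sideways nozzle out of the wooden rack and push it upright into the push-fit port of the air block, past the stiff seal and on until it bottoms and so holds the port's check valve open, with its nozzle pointing at the cutter spindle. You must feel for the bottom, and not press on it with more than 25 N. Only then open the air valve, swinging its lever fully round until it lies along the block; leave the other tube and everything else where it is.

Things in the scene. Friction and masses are not known exactly. Their poses are not given: they have to be found in the camera images.
- side_tube: tube to fit: steel, 14 mm across, chamfered foot; on top an aluminium head 22 (x) x 18 (y) x 30 mm, with flats 18 mm apart across y; its brass nozzle sticks out sideways along +x, tip 34 mm from the axis. Origin on the axis at the foot, z up; head from z = 98 to 128 mm (top); 0.15 kg. Stands in a rack hole 16.4 mm wide, 26 mm deep: lift it straight out
- straight_tube: the other tube in the rack, not to be touched: same tube and head, but its nozzle stands straight up (top 154 mm above the foot). Origin at the foot, z up
- nozzle_rack: drilled beech block, 50 (x) x 140 (y) x 38 mm, fixed; three holes 26 mm deep along its y at -50, 0 and +50 mm; the two tubes stand in the outer ones, either way round. Origin at the centre of its underside
- air_block: aluminium air block bolted to the table, 56 (x) x 120 (y) x 35 mm, with a low ear at each y end (158 mm overall), round gauge standing 22 mm out of its -x face. It carries the fitting at y = +42 mm and the ball valve at y = -42 mm. Under the fitting sits a check valve whose sprung poppet and end stop the tube meets. Origin at the centre of its underside, z up
- port_mouth (a point): centre of the fitting's mouth, 58 mm above the table, axis vertical; funnelled from 21 mm to a 15.8 mm bore. Fittings differ in depth and this cannot be seen: the foot meets the check valve's poppet 20 to 34 mm below the mouth (0.5 to 1.5 N more), and bottoms on the hard end stop 4 mm deeper, 24 to 38 mm below the mouth. It must be felt
- valve_lever (a joint): angle of the valve lever: 0 = shut (lever across the block, pointing along the block's -x), 1.571 = fully open (lever along the block, pointing along its -y, away from the port), with stops at both ends. Turns anticlockwise seen from above, stays where it is left, needs about 0.1 N m
- lever_grip (a point): middle of the lever's black grip, 55 mm from the valve's axis, 72.5 mm above the table; the grip is 48 mm long (31 to 78 mm from the axis), 16 mm wide and 12 mm thick, nothing under it but the table and block
- valve_axis (a point): point on the vertical axis about which the lever turns, at the lever's height, 72.5 mm above the table
- cutter (a point): the cutter spindle behind the stack of curved work, a point on its vertical axis 50 mm above the table; fixed to the machine
- offcut_2: bystander: wooden offcut, 60 x 75 x 22 mm. Origin at its underside
- tape_measure: bystander: pocket tape measure, 36 x 78 x 61 mm. Origin at its underside
- screw_tin: bystander: open round tin of screws, about 72 mm across, 49 mm high. Origin at its underside
- spindle_ring_1: bystander: turned spacer ring, 60 mm across, 20 mm high. Origin at its underside
- pencil: bystander: flat carpenter pencil, 118 mm long. Origin at its underside
- spanner_17: bystander: chromed spanner, 194 mm long. Origin at its underside
- hexkey_8: bystander: black hex key, 124 mm long. Origin at its underside
- push_fit: push-fit fitting on the block, upright, 30 mm across, black ring on top. Its sprung seal and collet meets the foot about 10 mm below the mouth and takes 10 to 17 N to pass; then the tube slides on at 6 to 10 N. The collet grips a tube that is pulled back (over 25 N). Origin on its axis at its underside, 35 mm above the table

How it is judged:
By the outcome, as a careful person would: the job done as asked, in the order asked, and still so for the second after the job is handed in, with the robot touching nothing.
It also fails if it takes over 64 s, if anything falls off the work surface, if the arm or the gripper's body presses on something with over 40 N, if the wrist force passes 120 N, or if a joint passes its speed limit or range.

ROBOT

A 6-joint arm with a two-finger parallel gripper is mounted at the origin on a cart in front of the work surface, level with it; the furniture and walls round the work are solid. World frame = base frame: x ahead of the robot, y to its left, z up, the work surface at z = 0. Lengths are in m, angles in rad, forces in N, time in s.
With the tool pointing down it reaches from about 0.375 to 0.825 m from the base axis. Payload 5.5 kg.
Tool frame: the origin (TCP) lies at the very end of the fingers, on their centre line; the grasp point (between the pads) lies 19 mm behind it; x points along the fingers, y is the direction in which the jaws open and shut, and the axes are right-handed (so a half turn about x gives the same grasp; the last joint's range is limited). The gripper opens to 85 mm and grips with 20 to 120 N. Pads are 22 mm wide; open, the fingers measure 114 mm over their backs; the gripper's body (76 mm by 85 mm) begins 54 mm behind the grasp point. The pads swing forward as they close: fully open they stand 13 mm farther back than shut.
Start: joints at [-1.123, 0.314, -0.047, 1.21, 0, 1.571], TCP at [0.26, -0.541, 0.231] pointing down, gripper open.
Joint ranges: [-2.67, 2.67], [-0.69, 1.73], [-1.03, 1.25], [-2.08, 2.16], [-1.42, 1.45], [-3.14, 3.14]. Speed limits (rad/s): [2.39, 2.39, 3.01, 3.14, 3.14, 3.14].

INTERFACE

Orientations are given as a 3x3 rotation matrix whose columns are the frame's x, y, z axes.
In Python, from workcell import monitor, capture, env, finder gives the robot as it stands. The module is installed in compiled form; this text tells all that it offers.
- The arm moves only by the tool servo_tool, never from a script. Its argument "plan" is a list of rows, each an object with "dp": the shift along the tool's x, y, z in mm, a list of three; "turn": the turn, a rotation vector about the tool's x, y, z in rad, a list of three; "gripper": the opening, from -1 (shut) to 1 (fully open), so that 0 is half open. A call has 1 to 20 rows; each row is the pose to reach, as a shift and turn from the pose commanded when the call began, along the tool's axes at that moment; what a row does not reach only later rows make up. A row lasts 1/12 s, in which the tool goes at most 41.7 mm and 7.16 degrees, less where a joint would pass 70% of its speed; a pose out of reach is approached as far as the arm can. A call with a gripper value outside its range is refused whole. The fingers move at their own pace and stop on an object; "newtons" is the grip in N (left out, the last holds). Time passes only in rows, so rows that repeat a pose let the fingers close. It gives the time, the measured TCP pose, the force and the opening at its end, in the units of the state.
- monitor.get_obs(): the state, without advancing time (a new reading comes with each control period).
- capture(name): name is "side" or "top" or "wrist"; returns a dict with "img" (400x640x3 uint8, red, green, blue), "depth" (400x640 float32, m along the optical axis (not along the pixel's ray), 0 where there is no reading), "fx", "fy", "cx", "cy" (pixels), "k1" (the pictures are not rectified: a ray, as slopes to the right and down, at radius r is drawn at 1 + k1 r^2 times it, then the intrinsics apply), "R" (3x3) and "t" (3): a world point X has camera coordinates R X + t. Camera axes: x right, y down, z forward; pixel columns grow to the right and rows downward; lengths in m; the calibration is good to about 2 mm. A picture is of the moment at which its call begins.
- env.hand_in(): hands the job in, once; it reports no verdict.
Trained networks look in a picture, given as the dict that the camera call returned (one of the last four; its "shot" number tells which), for a name from the list of things; names that differ only in an ending like _2 or _b are one class to them, and where a whole thing is asked for, a point or a joint stands for the part that bears it (a point fixed in the world has none). Each returns a list of dicts, best first, with "p" (0 to 1); they miss things now and then, are a little off and sometimes report something else, mostly with a low value. They report only what shows in the picture. A call takes as long as a camera call.
- finder.look_for(picture, query): "pixel" ([column, row] in pixels, amid what is visible of it).
The state is a dict: "time": time; "joints": joint angles; "joint_velocities": joint speeds; "effort": joint torques, N m; "position": TCP position; "tool_rot": TCP orientation; "ft_force": force on the tool from outside, world axes, zero at the start; "moment": the same for the moment, N m; "gripper_width": opening from 0.0 (shut) to 1.0 (fully open).
Only numpy, scipy, OpenCV 4.12 (cv2) and the standard library are available. Lean on these libraries where they do the work, as an engineer would, in place of code of your own. Each camera call takes 0.05 s, during which the arm holds its last target.

## Working session

There is one attempt and no reset: what is moved stays moved. The work goes in short steps, Python scripts to look and compute and a tool call to move; the robot and the scene stay as the last step left them, time stands still between calls to the robot, and variables do not carry over. Pictures are saved under pics/ and viewed, and the job is handed in when it is done.

Besides the shell and the picture viewer there is one more tool, called after ">>>" by a JSON object that holds its "op" and its "data". servo_tool: Moves the arm, as the interface text tells. Its arguments: {"type":"object","properties":{"plan":{"type":"array"},"newtons":{"type":"number"}},"required":["plan"]}

```bash
mkdir -p pics
cat > h.py <<'E'
import numpy as np, cv2
from workcell import monitor, capture, env, finder
def save(c,n): cv2.imwrite('pics/'+n+'.png',c['img'][:,:,::-1])
def ray(c,p):
    d=np.array([(p[0]-c['cx'])/c['fx'],(p[1]-c['cy'])/c['fy']]); u=d.copy()
    for _ in range(20): u=d/(1+c['k1']*(u@u))
    return np.array([u[0],u[1],1.])
def atz(c,p,z):
    R=np.array(c['R']);t=np.array(c['t']);o=-R.T@t;d=R.T@ray(c,p);return o+d*(z-o[2])/d[2]
def dep(c,p):
    R=np.array(c['R']);t=np.array(c['t']);z=c['depth'][int(round(p[1])),int(round(p[0]))];return R.T@(ray(c,p)*z-t)
def proj(c,X):
    R=np.array(c['R']);t=np.array(c['t']);q=R@np.array(X)+t;u=q[:2]/q[2];u=u*(1+c['k1']*(u@u));return np.array([c['fx']*u[0]+c['cx'],c['fy']*u[1]+c['cy']])
E
python3 - <<'E'
from h import *
np.set_printoptions(precision=4,suppress=True)
for n in ['side','top','wrist']:
    c=capture(n);save(c,n+'0');print(n,c['fx'],c['k1'],-np.array(c['R']).T@c['t'])
    for q in ['side_tube','straight_tube','nozzle_rack','air_block','port_mouth','lever_grip','valve_axis','cutter','push_fit']:
        try:
            for r in finder.look_for(c,q)[:2]: print(q,np.round(r['pixel'],1),round(r['p'],2),dep(c,r['pixel']))
        except Exception as e: print(q,e)
    np.savez('pics/'+n+'0.npz',**{k:v for k,v in c.items()})
o=monitor.get_obs();print(o)
E
```

```text
side 397.16248281171363 0.03287469453395587 [ 0.5871 -0.6667  0.6284]
side_tube [308.1 141.3] 0.62 [0.518  0.1477 0.1121]
straight_tube [283.2 154.8] 0.56 [0.4695 0.0604 0.1303]
nozzle_rack [298.7 180.9] 0.79 [0.4987 0.0866 0.0379]
air_block [274.7 268.2] 0.62 [ 0.482  -0.1994  0.057 ]
port_mouth [294.2 243.8] 0.8 [ 0.5113 -0.1366  0.0565]
lever_grip [256.2 257.7] 0.8 [ 0.448  -0.1908  0.074 ]
valve_axis [278.1 266.7] 0.96 [ 0.4841 -0.1784  0.0363]
valve_axis [229.8 257.3] 0.33 [ 0.3751 -0.1297  0.0007]
cutter it knows: air_block, hexkey, lever_grip, nozzle_rack, offcut, pencil, port_mouth, push_fit, screw_tin, side_tube, spanner, spindle_ring, straight_tube, tape_measure, valve_axis, valve_lever
push_fit [299.3 245.2] 0.55 [ 0.5216 -0.1394  0.0562]
top 394.66322770076175 -0.09948645935279275 [ 0.4042 -0.0199  0.9248]
side_tube [232.1 198.9] 0.78 [0.5073 0.1563 0.1396]
straight_tube [393.1 237.4] 0.71 [ 0.4393 -0.1795  0.0789]
straight_tube [272.2 224.5] 0.62 [0.4575 0.0731 0.1405]
nozzle_rack [260.1 213.8] 0.62 [0.4907 0.1178 0.0101]
air_block [383.9 219.7] 0.77 [ 0.4806 -0.1666  0.
[... 600 characters left out ...]
 nozzle_rack, offcut, pencil, port_mouth, push_fit, screw_tin, side_tube, spanner, spindle_ring, straight_tube, tape_measure, valve_axis, valve_lever
{'time': 1.35, 'joints': array([-1.123 ,  0.3135, -0.0471,  1.2102, -0.    ,  1.5708]), 'joint_velocities': array([-0.0024,  0.0004, -0.0019,  0.0012, -0.0017,  0.0013]), 'effort': array([  0.0005, -53.9466,  34.0046,   0.0016,  -0.0002,  -0.    ]), 'position': array([ 0.2598, -0.5408,  0.2313]), 'tool_rot': array([[ 0.    ,  0.4329, -0.9014],
       [-0.    , -0.9014, -0.4329],
       [-1.    ,  0.    ,  0.    ]]), 'ft_force': array([-0.5469,  0.158 , -0.1477]), 'moment': array([ 0.0468,  0.0031, -0.0172]), 'gripper_width': 0.9963389411044226}
```

View images.

View pics/side0.png

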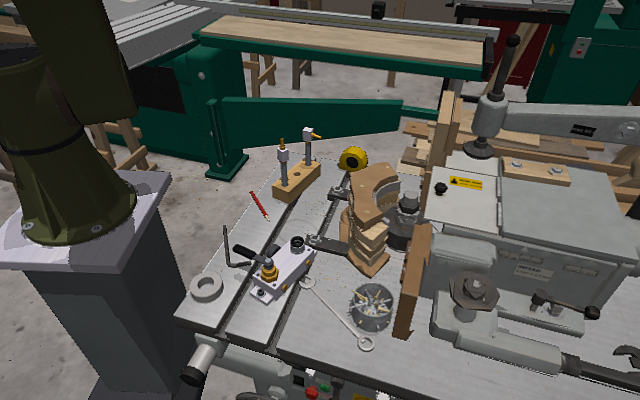

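View pics/top0.png

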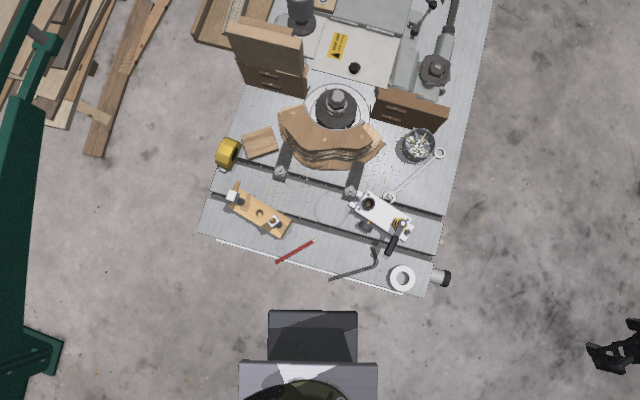

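Run:
```python
import cv2
a=cv2.imread('pics/top0.png');b=cv2.imread('pics/side0.png')
cv2.imwrite('pics/t1.png',cv2.resize(a[80:280,210:450],None,fx=3.3,fy=3,interpolation=cv2.INTER_CUBIC)[:600,:800])
cv2.imwrite('pics/s1.png',cv2.resize(b[120:310,230:430],None,fx=4,fy=3.1,interpolation=cv2.INTER_CUBIC)[:600,:800])
```

```text
(no output)
```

View pics/t1.png

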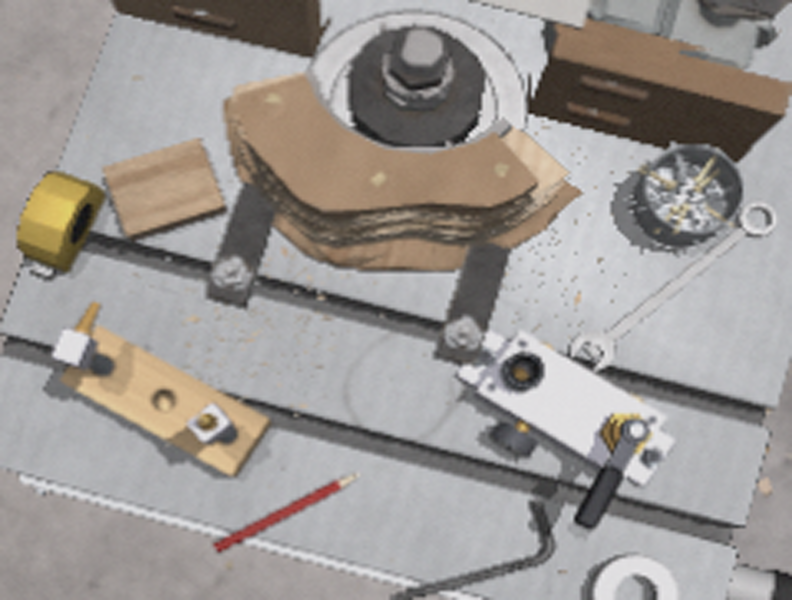

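View pics/s1.png

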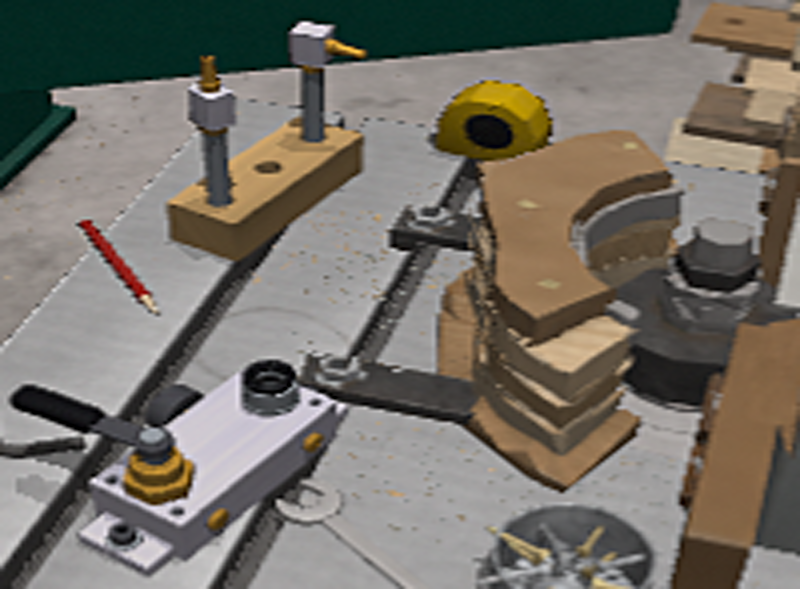

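Run:
```python
from h import *
np.set_printoptions(precision=4,suppress=True)
T=dict(np.load('pics/top0.npz'));S=dict(np.load('pics/side0.npz'))
t=lambda x,y:(210+x/3.3,80+y/3); s=lambda x,y:(230+x/4,120+y/3.1)
def P(n,a,z,f=t,c=T): print(n,atz(c,f(*a),z), dep(c,f(*a)))
P('side head top',(76,342),.140)
P('nozzle tip',(96,305),.125)
P('hole mid',(165,401),.038)
P('straight noz top',(208,420),.166)
P('port',(523,370),.058)
P('valve axis',(636,428),.0775)
P('grip',(601,497),.0785)
P('grip end',(585,522),.0785)
P('cutter top',(420,48),.1)
P('S side head top',(315,30),.140,s,S)
P('S noz tip',(364,54),.125,s,S)
P('S hole mid',(269,167),.038,s,S)
P('S straight nz top',(208,58),.166,s,S)
P('S port',(271,377),.058,s,S)
P('S valve axis',(156,437),.0785,s,S)
P('S cutter top',(727,232),.1,s,S)
P('S gripend',(18,397),.0725,s,S)
P('blk corner a',(520,332),.035);P('b',(675,432),.035);P('c',(460,372),.035)
```

```text
side head top [0.5173 0.1548 0.14  ] [0.5174 0.155  0.1389]
nozzle tip [0.5454 0.1469 0.125 ] [0.5453 0.1467 0.1257]
hole mid [0.4883 0.1138 0.038 ] [0.491  0.118  0.0101]
straight noz top [0.4645 0.0688 0.166 ] [0.4651 0.0697 0.1584]
port [ 0.5145 -0.1288  0.058 ] [ 0.5185 -0.1328  0.0259]
valve axis [ 0.4714 -0.2007  0.0775] [ 0.4713 -0.2004  0.079 ]
grip [ 0.4216 -0.1774  0.0785] [ 0.4216 -0.1773  0.0788]
grip end [ 0.4037 -0.167   0.0785] [ 0.4037 -0.1668  0.0795]
cutter top [ 0.7461 -0.0545  0.1   ] [ 0.7358 -0.0534  0.125 ]
S side head top [0.5194 0.1548 0.14  ] [0.5194 0.1549 0.14  ]
S noz tip [0.5491 0.1462 0.125 ] [ 0.5078  1.0305 -0.4226]
S hole mid [0.4925 0.1143 0.038 ] [0.4915 0.1223 0.0319]
S straight nz top [0.4677 0.0697 0.166 ] [0.4674 0.0718 0.1647]
S port [ 0.5179 -0.1318  0.058 ] [ 0.5166 -0.1217  0.0473]
S valve axis [ 0.4734 -0.201   0.0785] [ 0.4736 -0.2019  0.0795]
S cutter top [ 0.7461 -0.026   0.1   ] [ 0.7383 -0.0572  0.1257]
S gripend [ 0.403  -0.1683  0.0725] [ 0.4046 -0.1727  0.0775]
blk corner a [ 0.5465 -0.1295  0.035 ] [ 0.5461 -0.1291  0.0378]
b [ 0.4722 -0.2369  0.035 ] [ 0.475  -0.2457 -0.0011]
c [ 0.515  -0.0882  0.035 ] [ 0.5179 -0.09    0.0115]
```

>>> {"op": "servo_tool", "data": {"plan": [{"dp": [-19,-515,-534],"turn": [-2.414,0,0],"gripper": 0.2},{"dp": [-19,-515,-534],"turn": [-2.414,0,0],"gripper": 0.2},{"dp": [-19,-515,-534],"turn": [-2.414,0,0],"gripper": 0.2},{"dp": [-19,-515,-534],"turn": [-2.414,0,0],"gripper": 0.2},{"dp": [-19,-515,-534],"turn": [-2.414,0,0],"gripper": 0.2},{"dp": [-19,-515,-534],"turn": [-2.414,0,0],"gripper": 0.2},{"dp": [-19,-515,-534],"turn": [-2.414,0,0],"gripper": 0.2},{"dp": [-19,-515,-534],"turn": [-2.414,0,0],"gripper": 0.2},{"dp": [-19,-515,-534],"turn": [-2.414,0,0],"gripper": 0.2},{"dp": [-19,-515,-534],"turn": [-2.414,0,0],"gripper": 0.2},{"dp": [-19,-515,-534],"turn": [-2.414,0,0],"gripper": 0.2},{"dp": [-19,-515,-534],"turn": [-2.414,0,0],"gripper": 0.2},{"dp": [-19,-515,-534],"turn": [-2.414,0,0],"gripper": 0.2},{"dp": [-19,-515,-534],"turn": [-2.414,0,0],"gripper": 0.2},{"dp": [-19,-515,-534],"turn": [-2.414,0,0],"gripper": 0.2},{"dp": [-19,-515,-534],"turn": [-2.414,0,0],"gripper": 0.2},{"dp": [-19,-515,-534],"turn": [-2.414,0,0],"gripper": 0.2},{"dp": [-19,-515,-534],"turn": [-2.414,0,0],"gripper": 0.2},{"dp": [-19,-515,-534],"turn": [-2.414,0,0],"gripper": 0.2},{"dp": [-19,-515,-534],"turn": [-2.414,0,0],"gripper": 0.2}]}}

```text
time: 3.02
position: [0.5185, 0.1569, 0.2499]
tool_rot: [[-0.0, 0.267, 0.964], [0.0, 0.964, -0.267], [-1.0, -0.0, -0.0]]
ft_force: [-0.4, -1.5, 0.1]
gripper_width: 0.594
```

Run:
```python
from h import *
np.set_printoptions(precision=4,suppress=True)
c=capture('wrist');save(c,'w1');np.savez('pics/w1.npz',**c)
print(monitor.get_obs()['joints'],monitor.get_obs()['position'],-np.array(c['R']).T@c['t'])
```

```text
[ 0.2923  0.1961 -0.157   1.218  -0.0001  0.5655] [0.5183 0.1559 0.25  ] [0.4548 0.174  0.392 ]
```

View pics/w1.png

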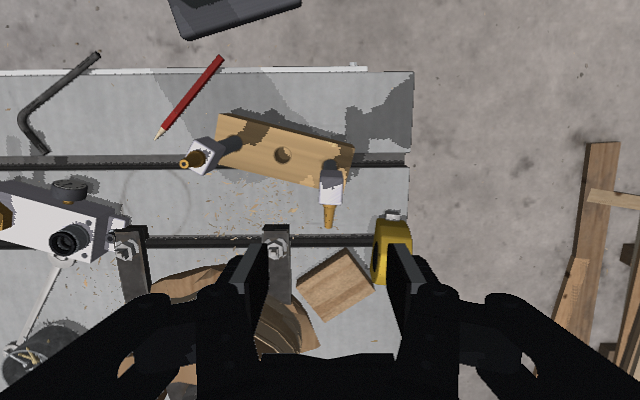

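Run:
```python
import cv2
a=cv2.imread('pics/w1.png')
cv2.imwrite('pics/w1z.png',cv2.resize(a[140:240,280:380],None,fx=6,fy=6,interpolation=cv2.INTER_CUBIC))
cv2.imwrite('pics/w1y.png',cv2.resize(a[170:280,0:160],None,fx=5,fy=5,interpolation=cv2.INTER_CUBIC))
```

```text
(no output)
```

View pics/w1z.png

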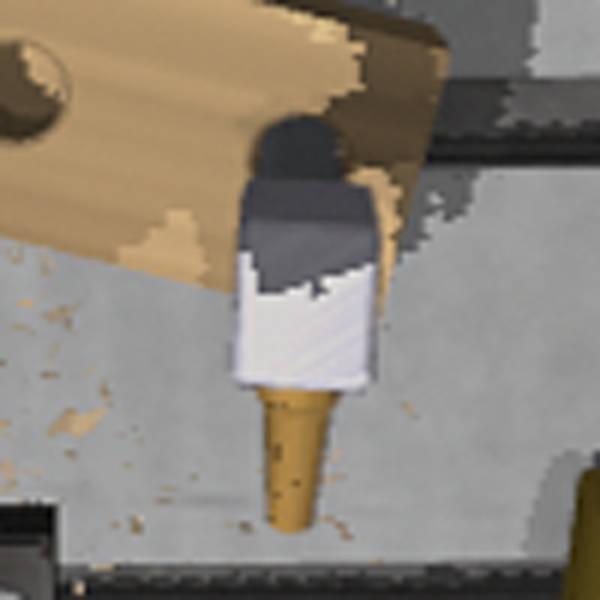

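View pics/w1y.png

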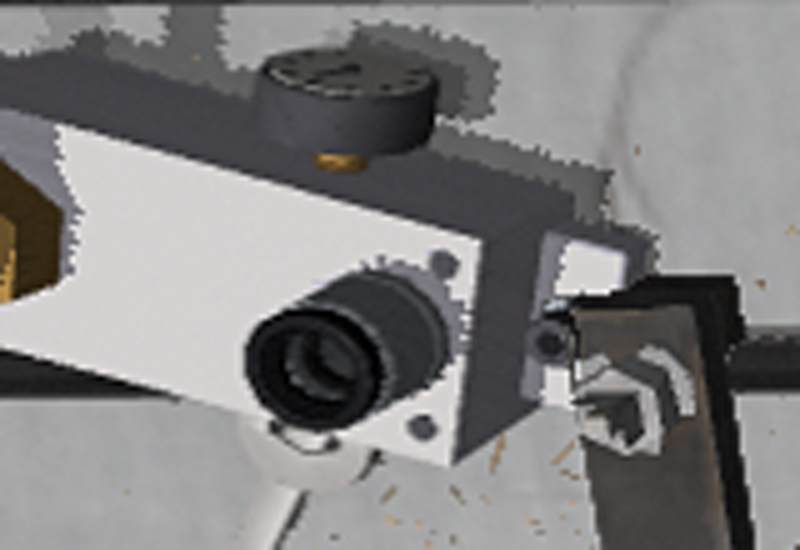

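Run:
```python
from h import *
np.set_printoptions(precision=4,suppress=True)
c=dict(np.load('pics/w1.npz'))
f=lambda x,y:(280+x/6,140+y/6)
L=[atz(c,f(*p),.140) for p in [(242,222),(379,222),(374,385),(235,383)]]
print(np.array(L),np.mean(L,0))
d=(L[2]+L[3]-L[0]-L[1])/2;e=L[1]+L[2]-L[0]-L[3];print(np.linalg.norm(d),np.linalg.norm(e)/2,np.degrees(np.arctan2(d[1],d[0])),np.degrees(np.arctan2(e[1],e[0])))
print(dep(c,f(310,350)))
print('port',atz(c,(318/5,170+365/5),.058),atz(c,(318/5+.2,170+365/5),.058))
print('hole',atz(c,f(12,88),.038))
```

```text
[[0.5029 0.1551 0.14  ]
 [0.5074 0.1713 0.14  ]
 [0.5274 0.1654 0.14  ]
 [0.5225 0.1486 0.14  ]] [0.515  0.1601 0.14  ]
0.0206792540807981 0.017108784701173833 -17.38729094733132 74.07859169758507
[0.521  0.1588 0.1394]
port [ 0.5145 -0.1252  0.058 ] [ 0.5146 -0.125   0.058 ]
hole [0.4897 0.1162 0.038 ]
```

>>> {"op": "servo_tool", "data": {"plan": [{"dp": [40,1,-1],"turn": [0,0,0],"gripper": -0.1},{"dp": [80,1,-1],"turn": [0,0,0],"gripper": -0.1},{"dp": [110,1,-1],"turn": [0,0,0],"gripper": -0.1},{"dp": [135,1,-1],"turn": [0,0,0],"gripper": -0.1},{"dp": [146,1,-1],"turn": [0,0,0],"gripper": -0.1},{"dp": [146,1,-1],"turn": [0,0,0],"gripper": -0.1}]}}

```text
time: 3.57
position: [0.5154, 0.155, 0.1019]
tool_rot: [[-0.005, 0.277, 0.961], [-0.001, 0.961, -0.277], [-1.0, -0.003, -0.004]]
ft_force: [-0.2, -0.5, 0.4]
gripper_width: 0.452
```

Run:
```python
from h import *
c=capture('wrist');save(c,'w2');np.savez('pics/w2.npz',**c)
print(monitor.get_obs()['position'])
```

```text
[0.51678578 0.15540518 0.10383987]
```

View pics/w2.png

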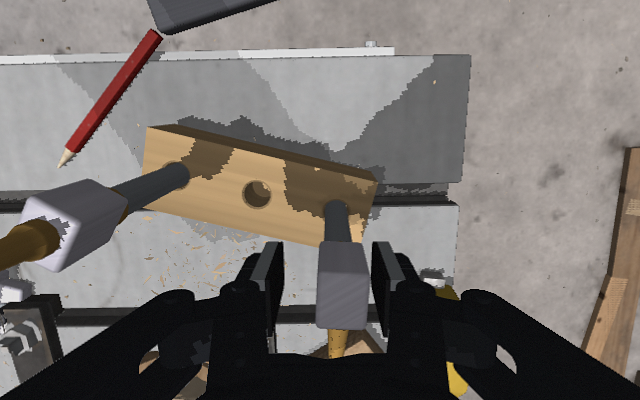

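>>> {"op": "servo_tool", "data": {"plan": [{"dp": [0,4,-2],"turn": [0,0,0],"gripper": -0.1},{"dp": [0,4,-2],"turn": [0,0,0],"gripper": -1},{"dp": [0,4,-2],"turn": [0,0,0],"gripper": -1},{"dp": [0,4,-2],"turn": [0,0,0],"gripper": -1},{"dp": [0,4,-2],"turn": [0,0,0],"gripper": -1},{"dp": [0,4,-2],"turn": [0,0,0],"gripper": -1}], "newtons": 90}}

```text
time: 4.12
position: [0.518, 0.1605, 0.1064]
tool_rot: [[0.003, 0.276, 0.961], [0.0, 0.961, -0.276], [-1.0, 0.001, 0.003]]
ft_force: [-0.6, -0.6, 5.4]
gripper_width: 0.202
```

>>> {"op": "servo_tool", "data": {"plan": [{"dp": [-3,0,0],"turn": [0,0,0],"gripper": -1},{"dp": [-15,0,0],"turn": [0,0,0],"gripper": -1},{"dp": [-40,0,0],"turn": [0,0,0],"gripper": -1},{"dp": [-75,0,0],"turn": [0,0,0],"gripper": -1},{"dp": [-90,0,0],"turn": [0,0,0],"gripper": -1},{"dp": [-90,0,0],"turn": [0,0,0],"gripper": -1},{"dp": [-90,0,0],"turn": [0,0,0],"gripper": -1}]}}

```text
time: 4.7
position: [0.5174, 0.1605, 0.1954]
tool_rot: [[0.003, 0.276, 0.961], [0.001, 0.961, -0.276], [-1.0, 0.002, 0.002]]
ft_force: [0.2, -0.6, -2.8]
gripper_width: 0.199
```

Run:
```python
from h import *
for n in ['wrist','side']:
    c=capture(n);save(c,n+'3');np.savez('pics/'+n+'3.npz',**c)
a=cv2.imread('pics/side3.png');cv2.imwrite('pics/side3z.png',cv2.resize(a[60:260,220:400],None,fx=3,fy=3))
o=monitor.get_obs();print({k:o[k] for k in ['position','ft_force','moment','gripper_width','joints']})
```

```text
{'position': array([0.51582205, 0.16000049, 0.19312821]), 'ft_force': array([ 0.43421394, -0.5560971 , -2.34909519]), 'moment': array([-1.52554392e-03, -8.75248067e-05, -1.98905437e-03]), 'gripper_width': 0.19765415978599546, 'joints': array([ 3.00770031e-01,  2.21560969e-01, -2.56398037e-01,  1.09457217e+00,
        7.86481483e-06,  5.80572284e-01])}
```

View pics/wrist3.png

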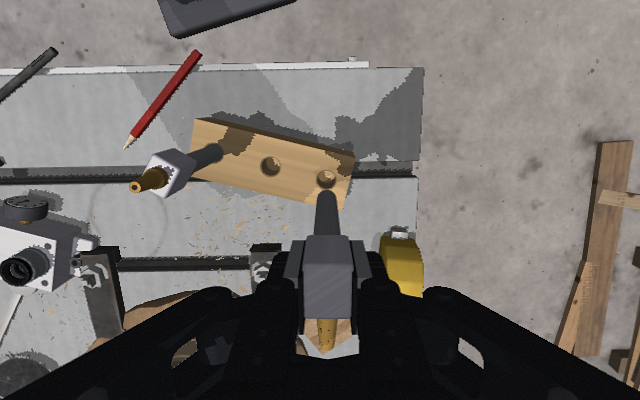

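View pics/side3z.png

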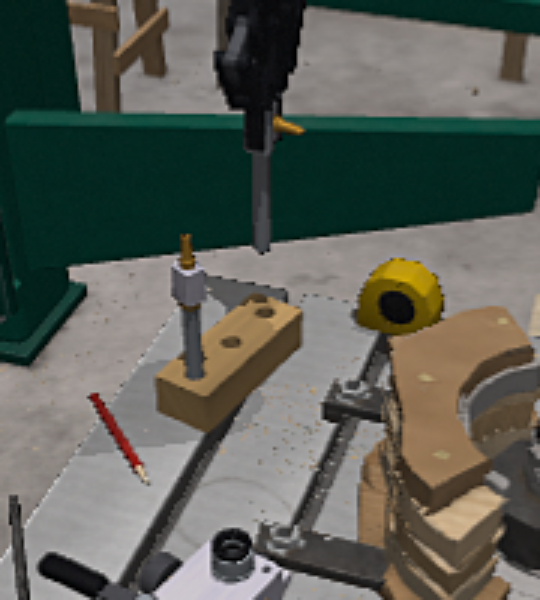

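>>> {"op": "servo_tool", "data": {"plan": [{"dp": [0,-20,6],"turn": [0,0,0],"gripper": -1},{"dp": [0,-55,16],"turn": [-0.1,0,0],"gripper": -1},{"dp": [0,-92,26],"turn": [-0.2,0,0],"gripper": -1},{"dp": [0,-130,37],"turn": [-0.3,0,0],"gripper": -1},{"dp": [0,-168,48],"turn": [-0.4,0,0],"gripper": -1},{"dp": [0,-206,59],"turn": [-0.5,0,0],"gripper": -1},{"dp": [0,-240,69],"turn": [-0.58,0,0],"gripper": -1},{"dp": [0,-265,76],"turn": [-0.606,0,0],"gripper": -1},{"dp": [0,-274,79],"turn": [-0.606,0,0],"gripper": -1},{"dp": [0,-274,79],"turn": [-0.606,0,0],"gripper": -1},{"dp": [0,-274,79],"turn": [-0.606,0,0],"gripper": -1},{"dp": [0,-274,79],"turn": [-0.606,0,0],"gripper": -1}]}}

```text
time: 5.8
position: [0.5164, -0.1237, 0.1935]
tool_rot: [[-0.002, -0.321, 0.947], [0.001, 0.947, 0.321], [-1.0, 0.002, -0.001]]
ft_force: [0.8, 0.7, -1.2]
gripper_width: 0.193
```

Run:
```python
from h import *
C={}
for n in ['wrist','side','top']:
    c=capture(n);save(c,n+'4');np.savez('pics/'+n+'4.npz',**c)
a=cv2.imread('pics/side4.png');cv2.imwrite('pics/side4z.png',cv2.resize(a[170:290,240:360],None,fx=5,fy=5,interpolation=cv2.INTER_CUBIC))
a=cv2.imread('pics/wrist4.png');cv2.imwrite('pics/wrist4z.png',cv2.resize(a[130:380,220:440],None,fx=2.4,fy=2.4,interpolation=cv2.INTER_CUBIC))
o=monitor.get_obs();print({k:o[k] for k in ['time','position','tool_rot','ft_force','moment','gripper_width','joints']})
```

```text
{'time': 5.95, 'position': array([ 0.51683713, -0.12360939,  0.19407257]), 'tool_rot': array([[-4.62961096e-04, -3.22102934e-01,  9.46704540e-01],
       [ 3.94911355e-04,  9.46704509e-01,  3.22103116e-01],
       [-9.99999815e-01,  5.22985584e-04, -3.11085251e-04]]), 'ft_force': array([-1.34029141, -0.98810317, -2.35535395]), 'moment': array([0.0737397 , 0.07354881, 0.00447333]), 'gripper_width': 0.20293057026847883, 'joints': array([-2.34927417e-01,  2.04108660e-01, -2.76144329e-01,  1.09108551e+00,
        2.76299069e-04, -5.62877590e-01])}
```

View pics/wrist4z.png

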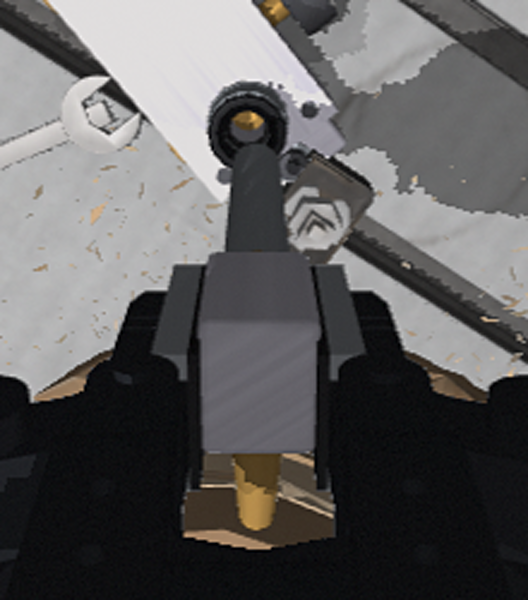

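View pics/side4z.png

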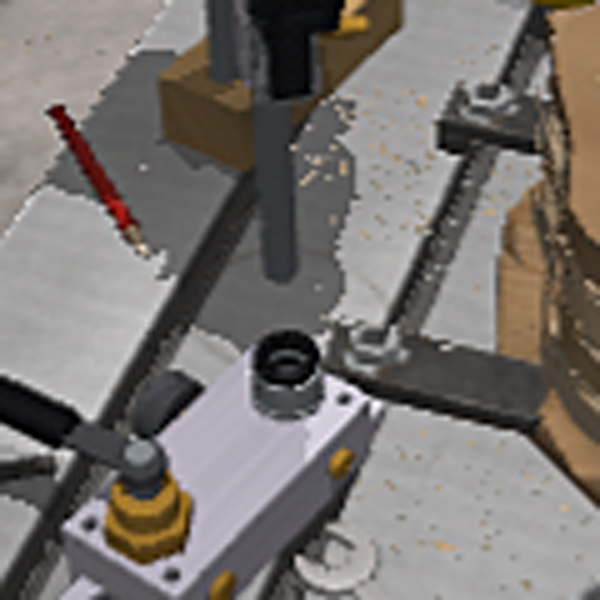

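Run:
```python
from h import *
np.set_printoptions(precision=4,suppress=True)
S=dict(np.load('pics/side4.npz'));W=dict(np.load('pics/wrist4.npz'))
for zf in (.098,.101,.104):
    # side: silhouette bottom pt of foot is near edge toward camera
    p=atz(S,(240+281/5,170+281/5),zf);cam=-S['R'].T@S['t'];u=(cam-p)[:2];u/=np.linalg.norm(u)
    print(zf,'side foot',p[:2]-.006*u, 'port',atz(S,(240+287/5,170+358/5),.058)[:2])
    p=atz(W,(220+259/2.4,130+143/2.4),zf)
    print('   wrist foot',p[:2]+.006*np.array([.947,.322]),'port',atz(W,(220+248/2.4,130+124/2.4),.058)[:2])
```

```text
0.098 side foot [ 0.5152 -0.1237] port [ 0.5172 -0.1318]
   wrist foot [ 0.5134 -0.125 ] port [ 0.5117 -0.1294]
0.101 side foot [ 0.5156 -0.1268] port [ 0.5172 -0.1318]
   wrist foot [ 0.5127 -0.1252] port [ 0.5117 -0.1294]
0.104 side foot [ 0.516  -0.1298] port [ 0.5172 -0.1318]
   wrist foot [ 0.512  -0.1255] port [ 0.5117 -0.1294]
```

Run:
```python
import cv2
a=cv2.imread('pics/wrist4.png');cv2.imwrite('pics/wrist4y.png',cv2.resize(a[150:250,270:390],None,fx=6,fy=6,interpolation=cv2.INTER_CUBIC))
a=cv2.imread('pics/top4.png');cv2.imwrite('pics/top4z.png',cv2.resize(a[170:250,320:420],None,fx=6,fy=6,interpolation=cv2.INTER_CUBIC))
```

```text
(no output)
```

View pics/wrist4y.png

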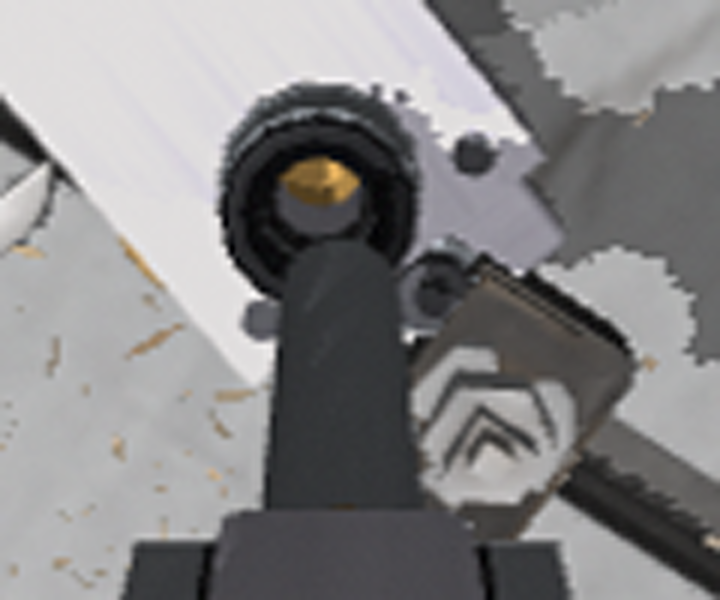

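View pics/top4z.png

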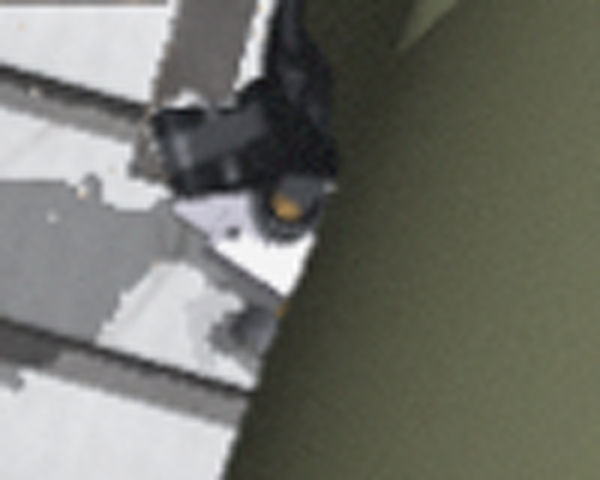

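>>> {"op": "servo_tool", "data": {"plan": [{"dp": [10,-4,0],"turn": [0,0,0],"gripper": -1},{"dp": [25,-4,0],"turn": [0,0,0],"gripper": -1},{"dp": [34,-4,0],"turn": [0,0,0],"gripper": -1},{"dp": [34,-4,0],"turn": [0,0,0],"gripper": -1},{"dp": [34,-4,0],"turn": [0,0,0],"gripper": -1}]}}

```text
time: 6.37
position: [0.5175, -0.1283, 0.1594]
tool_rot: [[-0.002, -0.321, 0.947], [0.001, 0.947, 0.321], [-1.0, 0.001, -0.002]]
ft_force: [0.5, 0.2, -1.2]
gripper_width: 0.199
```

Run:
```python
from h import *
for n in ['wrist','side']:
    c=capture(n);save(c,n+'5');np.savez('pics/'+n+'5.npz',**c)
a=cv2.imread('pics/side5.png')[190:280,250:350];b=cv2.imread('pics/wrist5.png')[150:240,270:370]
cv2.imwrite('pics/5z.png',np.hstack([cv2.resize(x,(400,360),interpolation=cv2.INTER_CUBIC) for x in (a,b)]))
o=monitor.get_obs();print({k:o[k] for k in ['time','position','ft_force','moment','gripper_width']})
```

```text
{'time': 6.4667, 'position': array([ 0.51846346, -0.12868425,  0.1606501 ]), 'ft_force': array([ 0.39844633,  0.30829785, -1.5378706 ]), 'moment': array([-0.0504393 , -0.01355108,  0.07000423]), 'gripper_width': 0.19341505000902945}
```

View pics/5z.png

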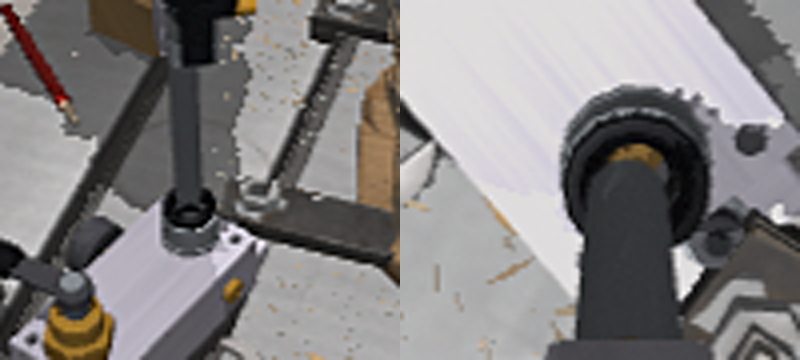

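Run:
```python
from h import *
np.set_printoptions(precision=4,suppress=True)
W=dict(np.load('pics/wrist5.npz'));S=dict(np.load('pics/side5.npz'))
g=lambda x,y:(270+(x-400)/4,150+y/4)
for zf in (.064,.067,.070):
  foot=atz(W,g(629,160),zf)[:2]+.006*np.array([.947,.322])
  port=atz(W,g(637,178),.058)[:2]
  d=port-foot;print(zf,foot,port,'tool y,z',d@[-.321,.947],d@[.947,.321])
h=lambda x,y:(250+x/4,190+y/4)
for zf in (.064,.067,.070):
  p=atz(S,h(190,208),zf);cam=-S['R'].T@S['t'];u=(cam-p)[:2];u/=np.linalg.norm(u)
  d=atz(S,h(189,210),.058)[:2]-(p[:2]-.006*u);print('side',d,d@[-.321,.947],d@[.947,.321])
```

```text
0.064 [ 0.5149 -0.13  ] [ 0.5133 -0.129 ] tool y,z 0.0014383941933169457 -0.0012192135050191804
0.067 [ 0.5142 -0.1303] [ 0.5133 -0.129 ] tool y,z 0.0014398272843969045 -0.0004961104737431971
0.07 [ 0.5136 -0.1305] [ 0.5133 -0.129 ] tool y,z 0.0014412603754768987 0.00022699255753268115
side [-0.0003 -0.0017] -0.0014962195182205546 -0.0008412990950171416
side [-0.0007  0.0011] 0.001280371627422494 -0.00028675805012406996
side [-0.001   0.0039] 0.0040569627730654015 0.00026778299476907114
```

>>> {"op": "servo_tool", "data": {"plan": [{"dp": [0,1.3,0],"turn": [0,0,0],"gripper": -1},{"dp": [5,1.3,0],"turn": [0,0,0],"gripper": -1},{"dp": [10,1.3,0],"turn": [0,0,0],"gripper": -1},{"dp": [15,1.3,0],"turn": [0,0,0],"gripper": -1},{"dp": [15,1.3,0],"turn": [0,0,0],"gripper": -1}]}}

```text
time: 6.88
position: [0.517, -0.1272, 0.144]
tool_rot: [[-0.002, -0.32, 0.947], [0.001, 0.947, 0.32], [-1.0, 0.001, -0.001]]
ft_force: [0.1, 0.5, -3.2]
gripper_width: 0.198
```

Run:
```python
from h import *
for n in ['wrist','side']:
    c=capture(n);save(c,n+'6')
a=cv2.imread('pics/side6.png')[190:280,250:350];b=cv2.imread('pics/wrist6.png')[150:240,270:370]
cv2.imwrite('pics/6z.png',np.hstack([cv2.resize(x,(400,360),interpolation=cv2.INTER_CUBIC) for x in (a,b)]))
o=monitor.get_obs();print({k:o[k] for k in ['time','position','ft_force','moment','gripper_width']})
```

```text
{'time': 6.9833, 'position': array([ 0.51742957, -0.12737325,  0.1448497 ]), 'ft_force': array([ 0.37835216,  0.1134695 , -2.48237579]), 'moment': array([ 0.05003435, -0.00954412, -0.0194957 ]), 'gripper_width': 0.1980451867609084}
```

View pics/6z.png

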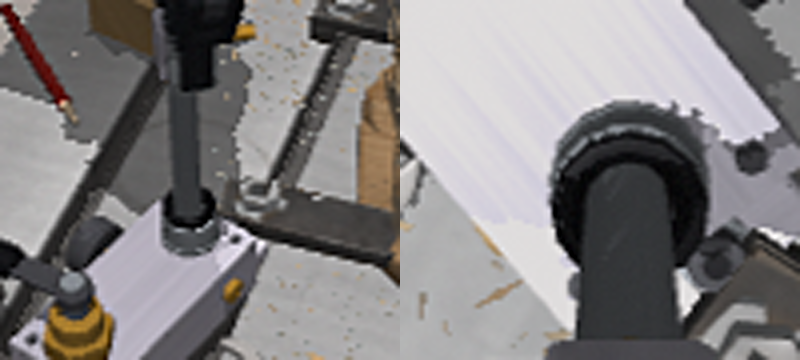

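>>> {"op": "servo_tool", "data": {"plan": [{"dp": [2,0,0],"turn": [0,0,0],"gripper": -1},{"dp": [4,0,0],"turn": [0,0,0],"gripper": -1},{"dp": [4,0,0],"turn": [0,0,0],"gripper": -1}]}}

```text
time: 7.23
position: [0.5179, -0.1272, 0.1413]
tool_rot: [[0.0, -0.321, 0.947], [0.001, 0.947, 0.321], [-1.0, 0.001, 0.0]]
ft_force: [-0.4, 1.0, -0.5]
gripper_width: 0.197
```

>>> {"op": "servo_tool", "data": {"plan": [{"dp": [1,0,0],"turn": [0,0,0],"gripper": -1},{"dp": [2,0,0],"turn": [0,0,0],"gripper": -1},{"dp": [2,0,0],"turn": [0,0,0],"gripper": -1}]}}

```text
time: 7.48
position: [0.5181, -0.1274, 0.1398]
tool_rot: [[0.001, -0.321, 0.947], [0.0, 0.947, 0.321], [-1.0, -0.0, 0.001]]
ft_force: [-1.1, 1.3, 3.1]
gripper_width: 0.201
```

>>> {"op": "servo_tool", "data": {"plan": [{"dp": [1,0,0],"turn": [0,0,0],"gripper": -1},{"dp": [2,0,0],"turn": [0,0,0],"gripper": -1},{"dp": [2,0,0],"turn": [0,0,0],"gripper": -1}]}}

```text
time: 7.73
position: [0.5181, -0.1274, 0.1378]
tool_rot: [[0.001, -0.321, 0.947], [0.0, 0.947, 0.321], [-1.0, -0.0, 0.001]]
ft_force: [-0.5, 1.3, 2.2]
gripper_width: 0.195
```

>>> {"op": "servo_tool", "data": {"plan": [{"dp": [1,0,0],"turn": [0,0,0],"gripper": -1},{"dp": [2,0,0],"turn": [0,0,0],"gripper": -1},{"dp": [2,0,0],"turn": [0,0,0],"gripper": -1}]}}

```text
time: 7.98
position: [0.5181, -0.1275, 0.1356]
tool_rot: [[0.001, -0.32, 0.947], [0.0, 0.947, 0.32], [-1.0, -0.0, 0.001]]
ft_force: [-0.3, 1.3, 2.4]
gripper_width: 0.204
```

>>> {"op": "servo_tool", "data": {"plan": [{"dp": [1,0,0],"turn": [0,0,0],"gripper": -1},{"dp": [1,0,0],"turn": [0,0,0],"gripper": -1}]}}

```text
time: 8.15
position: [0.5181, -0.1275, 0.1345]
tool_rot: [[0.001, -0.32, 0.947], [0.0, 0.947, 0.32], [-1.0, -0.0, 0.001]]
ft_force: [-0.7, 1.8, 3.8]
gripper_width: 0.193
```

>>> {"op": "servo_tool", "data": {"plan": [{"dp": [1,0,0],"turn": [0,0,0],"gripper": -1},{"dp": [1,0,0],"turn": [0,0,0],"gripper": -1}]}}

```text
time: 8.32
position: [0.518, -0.1275, 0.1334]
tool_rot: [[0.001, -0.32, 0.947], [0.0, 0.947, 0.32], [-1.0, -0.0, 0.0]]
ft_force: [0.0, 1.7, 3.9]
gripper_width: 0.195
```

>>> {"op": "servo_tool", "data": {"plan": [{"dp": [1,0,0],"turn": [0,0,0],"gripper": -1},{"dp": [1,0,0],"turn": [0,0,0],"gripper": -1}]}}

```text
time: 8.48
position: [0.518, -0.1275, 0.1324]
tool_rot: [[0.001, -0.32, 0.947], [-0.0, 0.947, 0.32], [-1.0, -0.0, 0.0]]
ft_force: [-0.0, 1.1, 3.8]
gripper_width: 0.2
```

>>> {"op": "servo_tool", "data": {"plan": [{"dp": [1,0,0],"turn": [0,0,0],"gripper": -1},{"dp": [1,0,0],"turn": [0,0,0],"gripper": -1}]}}

```text
time: 8.65
position: [0.518, -0.1275, 0.1313]
tool_rot: [[0.0, -0.32, 0.947], [-0.0, 0.947, 0.32], [-1.0, -0.0, 0.0]]
ft_force: [0.3, 1.1, 2.9]
gripper_width: 0.2
```

Run:
```python
from h import *
for n in ['wrist','side']:
    c=capture(n);save(c,n+'7');np.savez('pics/'+n+'7.npz',**c)
a=cv2.imread('pics/side7.png')[170:280,250:350];b=cv2.imread('pics/wrist7.png')[150:380,220:420]
cv2.imwrite('pics/7z.png',np.hstack([cv2.resize(x,(400,440),interpolation=cv2.INTER_CUBIC) for x in (a,b)]))
o=monitor.get_obs();print({k:o[k] for k in ['time','position','ft_force','moment','gripper_width','effort']})
```

```text
{'time': 8.75, 'position': array([ 0.51797697, -0.12751976,  0.13131082]), 'ft_force': array([-0.01523565,  1.92281085,  2.12197766]), 'moment': array([ 0.46925105, -0.02045655, -0.00095147]), 'gripper_width': 0.19866268007025237, 'effort': array([-8.12441614e-01, -4.57130814e+01,  3.00966525e+01, -1.30958604e-01,
       -6.30349070e-01, -2.65882918e-03])}
```

View pics/7z.png

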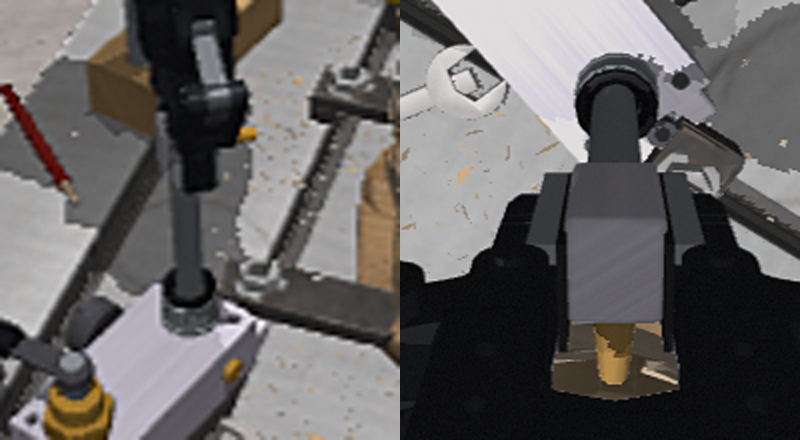

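>>> {"op": "servo_tool", "data": {"plan": [{"dp": [1,0,0],"turn": [0,0,0],"gripper": -1},{"dp": [1,0,0],"turn": [0,0,0],"gripper": -1}]}}

```text
time: 8.92
position: [0.5179, -0.1275, 0.1303]
tool_rot: [[0.0, -0.32, 0.947], [-0.0, 0.947, 0.32], [-1.0, -0.0, 0.0]]
ft_force: [-0.3, 1.8, 2.7]
gripper_width: 0.198
```

>>> {"op": "servo_tool", "data": {"plan": [{"dp": [1,0,0],"turn": [0,0,0],"gripper": -1},{"dp": [1,0,0],"turn": [0,0,0],"gripper": -1}]}}

```text
time: 9.08
position: [0.5179, -0.1275, 0.1293]
tool_rot: [[0.0, -0.32, 0.947], [-0.0, 0.947, 0.32], [-1.0, -0.0, 0.0]]
ft_force: [0.5, 1.5, 2.3]
gripper_width: 0.198
```

>>> {"op": "servo_tool", "data": {"plan": [{"dp": [1,0,0],"turn": [0,0,0],"gripper": -1},{"dp": [1,0,0],"turn": [0,0,0],"gripper": -1}]}}

```text
time: 9.25
position: [0.5179, -0.1275, 0.1283]
tool_rot: [[0.0, -0.32, 0.947], [-0.0, 0.947, 0.32], [-1.0, -0.0, 0.0]]
ft_force: [0.1, 1.0, 2.0]
gripper_width: 0.194
```

>>> {"op": "servo_tool", "data": {"plan": [{"dp": [1,0,0],"turn": [0,0,0],"gripper": -1},{"dp": [1,0,0],"turn": [0,0,0],"gripper": -1}]}}

```text
time: 9.42
position: [0.5179, -0.1276, 0.1273]
tool_rot: [[0.0, -0.32, 0.947], [-0.0, 0.947, 0.32], [-1.0, -0.0, 0.0]]
ft_force: [0.7, 1.8, 2.8]
gripper_width: 0.195
```

>>> {"op": "servo_tool", "data": {"plan": [{"dp": [1,0,0],"turn": [0,0,0],"gripper": -1},{"dp": [1,0,0],"turn": [0,0,0],"gripper": -1}]}}

```text
time: 9.58
position: [0.5179, -0.1275, 0.1263]
tool_rot: [[0.0, -0.32, 0.947], [-0.0, 0.947, 0.32], [-1.0, -0.0, 0.0]]
ft_force: [-0.4, 0.9, 4.2]
gripper_width: 0.197
```

>>> {"op": "servo_tool", "data": {"plan": [{"dp": [1,0,0],"turn": [0,0,0],"gripper": -1},{"dp": [1,0,0],"turn": [0,0,0],"gripper": -1}]}}

```text
time: 9.75
position: [0.5179, -0.1276, 0.1253]
tool_rot: [[0.0, -0.32, 0.947], [-0.0, 0.947, 0.32], [-1.0, -0.0, 0.0]]
ft_force: [0.7, 0.7, 2.8]
gripper_width: 0.201
```

>>> {"op": "servo_tool", "data": {"plan": [{"dp": [1,0,0],"turn": [0,0,0],"gripper": -1},{"dp": [1,0,0],"turn": [0,0,0],"gripper": -1}]}}

```text
time: 9.92
position: [0.5179, -0.1276, 0.1243]
tool_rot: [[0.0, -0.32, 0.947], [-0.0, 0.947, 0.32], [-1.0, -0.0, 0.0]]
ft_force: [0.9, 1.6, 3.4]
gripper_width: 0.195
```

>>> {"op": "servo_tool", "data": {"plan": [{"dp": [1,0,0],"turn": [0,0,0],"gripper": -1},{"dp": [1,0,0],"turn": [0,0,0],"gripper": -1}]}}

```text
time: 10.08
position: [0.5178, -0.1275, 0.1233]
tool_rot: [[0.0, -0.32, 0.947], [-0.0, 0.947, 0.32], [-1.0, -0.0, 0.0]]
ft_force: [0.8, 1.6, 3.4]
gripper_width: 0.197
```

Run:
```python
from h import *
for n in ['wrist','side']:
    c=capture(n);save(c,n+'8');np.savez('pics/'+n+'8.npz',**c)
a=cv2.imread('pics/side8.png')[170:280,250:350];b=cv2.imread('pics/wrist8.png')[150:380,220:420]
cv2.imwrite('pics/8z.png',np.hstack([cv2.resize(x,(400,440),interpolation=cv2.INTER_CUBIC) for x in (a,b)]))
o=monitor.get_obs();print({k:o[k] for k in ['time','position','ft_force','moment','gripper_width','effort']})
```

```text
{'time': 10.1833, 'position': array([ 0.51790003, -0.12752113,  0.12326127]), 'ft_force': array([1.05301365, 0.72133751, 3.28120903]), 'moment': array([ 0.38759938, -0.18938762, -0.00515523]), 'gripper_width': 0.19154547517296147, 'effort': array([-7.36979060e-01, -4.56683207e+01,  2.93823141e+01,  1.62318405e-01,
       -5.63355032e-01, -1.85227509e-03])}
```

View pics/8z.png

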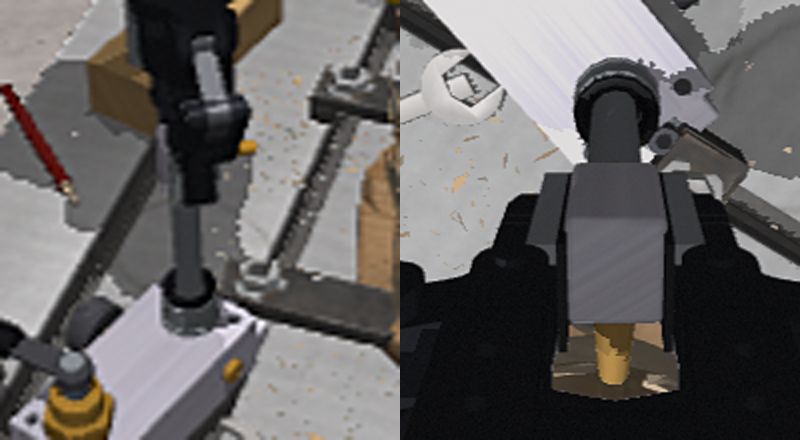

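>>> {"op": "servo_tool", "data": {"plan": [{"dp": [1,0,0],"turn": [0,0,0],"gripper": -1},{"dp": [1,0,0],"turn": [0,0,0],"gripper": -1}]}}

```text
time: 10.35
position: [0.5179, -0.1275, 0.1223]
tool_rot: [[0.0, -0.32, 0.947], [-0.0, 0.947, 0.32], [-1.0, -0.0, 0.0]]
ft_force: [1.1, 1.3, 3.4]
gripper_width: 0.196
```

>>> {"op": "servo_tool", "data": {"plan": [{"dp": [1,0,0],"turn": [0,0,0],"gripper": -1},{"dp": [1,0,0],"turn": [0,0,0],"gripper": -1}]}}

```text
time: 10.52
position: [0.5178, -0.1275, 0.1213]
tool_rot: [[0.0, -0.32, 0.947], [-0.0, 0.947, 0.32], [-1.0, -0.0, 0.0]]
ft_force: [0.6, 1.4, 3.1]
gripper_width: 0.197
```

>>> {"op": "servo_tool", "data": {"plan": [{"dp": [1,0,0],"turn": [0,0,0],"gripper": -1},{"dp": [1,0,0],"turn": [0,0,0],"gripper": -1}]}}

```text
time: 10.68
position: [0.5178, -0.1275, 0.1203]
tool_rot: [[0.0, -0.32, 0.947], [-0.0, 0.947, 0.32], [-1.0, -0.0, 0.0]]
ft_force: [1.6, 1.2, 2.9]
gripper_width: 0.196
```

>>> {"op": "servo_tool", "data": {"plan": [{"dp": [1,0,0],"turn": [0,0,0],"gripper": -1},{"dp": [1,0,0],"turn": [0,0,0],"gripper": -1}]}}

```text
time: 10.85
position: [0.5178, -0.1275, 0.1193]
tool_rot: [[0.0, -0.32, 0.947], [-0.0, 0.947, 0.32], [-1.0, -0.0, 0.0]]
ft_force: [0.8, 0.8, 3.0]
gripper_width: 0.196
```

>>> {"op": "servo_tool", "data": {"plan": [{"dp": [1,0,0],"turn": [0,0,0],"gripper": -1},{"dp": [1,0,0],"turn": [0,0,0],"gripper": -1}]}}

```text
time: 11.02
position: [0.5178, -0.1275, 0.1182]
tool_rot: [[-0.0, -0.32, 0.947], [-0.0, 0.947, 0.32], [-1.0, -0.0, -0.0]]
ft_force: [0.7, 0.7, 3.8]
gripper_width: 0.195
```

>>> {"op": "servo_tool", "data": {"plan": [{"dp": [1,0,0],"turn": [0,0,0],"gripper": -1},{"dp": [1,0,0],"turn": [0,0,0],"gripper": -1}]}}

```text
time: 11.18
position: [0.5178, -0.1275, 0.1173]
tool_rot: [[0.0, -0.32, 0.947], [-0.0, 0.947, 0.32], [-1.0, -0.0, -0.0]]
ft_force: [0.2, 0.7, 3.4]
gripper_width: 0.197
```

>>> {"op": "servo_tool", "data": {"plan": [{"dp": [1,0,0],"turn": [0,0,0],"gripper": -1},{"dp": [1,0,0],"turn": [0,0,0],"gripper": -1}]}}

```text
time: 11.35
position: [0.5178, -0.1275, 0.1163]
tool_rot: [[0.0, -0.32, 0.947], [-0.0, 0.947, 0.32], [-1.0, -0.0, 0.0]]
ft_force: [1.6, 1.0, 4.2]
gripper_width: 0.196
```

>>> {"op": "servo_tool", "data": {"plan": [{"dp": [1,0,0],"turn": [0,0,0],"gripper": -1},{"dp": [1,0,0],"turn": [0,0,0],"gripper": -1}]}}

```text
time: 11.52
position: [0.5178, -0.1275, 0.1153]
tool_rot: [[0.0, -0.32, 0.947], [-0.0, 0.947, 0.32], [-1.0, -0.0, 0.0]]
ft_force: [0.9, 0.7, 4.0]
gripper_width: 0.2
```

Run:
```python
from h import *
for n in ['wrist','side']:
    c=capture(n);save(c,n+'9');np.savez('pics/'+n+'9.npz',**c)
a=cv2.imread('pics/side9.png')[170:280,250:350];b=cv2.imread('pics/wrist9.png')[150:380,220:420]
cv2.imwrite('pics/9z.png',np.hstack([cv2.resize(x,(400,440),interpolation=cv2.INTER_CUBIC) for x in (a,b)]))
o=monitor.get_obs();print({k:o[k] for k in ['time','position','ft_force','moment','gripper_width','effort']})
```

```text
{'time': 11.6167, 'position': array([ 0.51779105, -0.12752587,  0.1152409 ]), 'ft_force': array([-0.24713432,  1.60980649,  4.00105522]), 'moment': array([ 0.3518603 , -0.19213035, -0.01730954]), 'gripper_width': 0.19831920657104174, 'effort': array([-6.92275073e-01, -4.56528354e+01,  2.89534324e+01,  1.84846013e-01,
       -5.08878585e-01, -1.27061892e-03])}
```

View pics/9z.png

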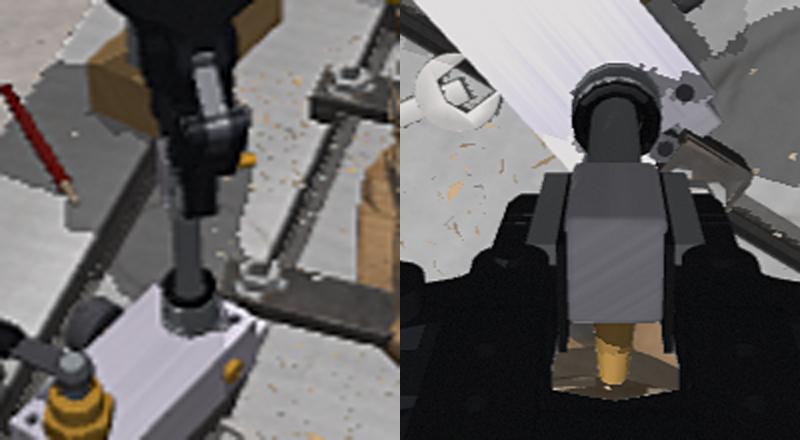

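>>> {"op": "servo_tool", "data": {"plan": [{"dp": [1,0,0],"turn": [0,0,0],"gripper": -1},{"dp": [1,0,0],"turn": [0,0,0],"gripper": -1}]}}

```text
time: 11.78
position: [0.5179, -0.1275, 0.1144]
tool_rot: [[0.0, -0.32, 0.947], [-0.0, 0.947, 0.32], [-1.0, -0.0, 0.0]]
ft_force: [0.2, 1.2, 5.2]
gripper_width: 0.201
```

>>> {"op": "servo_tool", "data": {"plan": [{"dp": [1,0,0],"turn": [0,0,0],"gripper": -1},{"dp": [1,0,0],"turn": [0,0,0],"gripper": -1}]}}

```text
time: 11.95
position: [0.5181, -0.1275, 0.1141]
tool_rot: [[0.001, -0.32, 0.947], [-0.0, 0.947, 0.32], [-1.0, -0.0, 0.001]]
ft_force: [-1.2, 2.4, 10.8]
gripper_width: 0.195
```

>>> {"op": "servo_tool", "data": {"plan": [{"dp": [1,0,0],"turn": [0,0,0],"gripper": -1},{"dp": [1,0,0],"turn": [0,0,0],"gripper": -1}]}}

```text
time: 12.12
position: [0.5182, -0.1275, 0.1138]
tool_rot: [[0.001, -0.32, 0.947], [-0.0, 0.947, 0.32], [-1.0, -0.001, 0.001]]
ft_force: [-1.6, 3.2, 14.8]
gripper_width: 0.195
```

>>> {"op": "servo_tool", "data": {"plan": [{"dp": [0.5,0,0],"turn": [0,0,0],"gripper": -1},{"dp": [0.5,0,0],"turn": [0,0,0],"gripper": -1},{"dp": [0.5,0,0],"turn": [0,0,0],"gripper": -1}]}}

```text
time: 12.37
position: [0.5183, -0.1275, 0.1137]
tool_rot: [[0.002, -0.32, 0.947], [-0.0, 0.947, 0.32], [-1.0, -0.001, 0.002]]
ft_force: [-2.8, 2.7, 19.5]
gripper_width: 0.201
```

>>> {"op": "servo_tool", "data": {"plan": [{"dp": [-1.5,0,0],"turn": [0,0,0],"gripper": -1},{"dp": [-1.5,0,0],"turn": [0,0,0],"gripper": -1}]}}

```text
time: 12.53
position: [0.518, -0.1275, 0.1139]
tool_rot: [[0.001, -0.321, 0.947], [0.0, 0.947, 0.321], [-1.0, -0.0, 0.001]]
ft_force: [-1.9, 0.9, 10.6]
gripper_width: 0.196
```

>>> {"op": "servo_tool", "data": {"plan": [{"dp": [-1.2,0,0],"turn": [0,0,0],"gripper": -1},{"dp": [-1.2,0,0],"turn": [0,0,0],"gripper": -0.1},{"dp": [-1.2,0,0],"turn": [0,0,0],"gripper": -0.1},{"dp": [-1.2,0,0],"turn": [0,0,0],"gripper": -0.1},{"dp": [-1.2,0,0],"turn": [0,0,0],"gripper": -0.1}]}}

```text
time: 12.95
position: [0.5173, -0.1276, 0.1141]
tool_rot: [[-0.001, -0.32, 0.947], [-0.0, 0.947, 0.32], [-1.0, 0.0, -0.001]]
ft_force: [-0.1, -0.8, -0.2]
gripper_width: 0.452
```

>>> {"op": "servo_tool", "data": {"plan": [{"dp": [-15,0,0],"turn": [0,0,0],"gripper": -0.1},{"dp": [-45,0,0],"turn": [0,0,0],"gripper": -0.1},{"dp": [-80,0,0],"turn": [0,0,0],"gripper": -0.1},{"dp": [-105,0,0],"turn": [0,0,0],"gripper": -0.1},{"dp": [-105,0,0],"turn": [0,0,0],"gripper": -0.1},{"dp": [-105,0,0],"turn": [0,0,0],"gripper": -0.1}]}}

```text
time: 13.45
position: [0.5189, -0.1279, 0.2211]
tool_rot: [[0.003, -0.32, 0.947], [-0.001, 0.947, 0.32], [-1.0, -0.002, 0.003]]
ft_force: [-0.3, -0.1, -0.4]
gripper_width: 0.448
```

Run:
```python
from h import *
for n in ['wrist','side']:
    c=capture(n);save(c,n+'10');np.savez('pics/'+n+'10.npz',**c)
a=cv2.imread('pics/side10.png')[170:310,240:400]
cv2.imwrite('pics/10z.png',cv2.resize(a,None,fx=4,fy=4,interpolation=cv2.INTER_CUBIC))
o=monitor.get_obs();print({k:o[k] for k in ['time','position','tool_rot','ft_force','moment','gripper_width','joints']})
```

```text
{'time': 13.55, 'position': array([ 0.51723209, -0.12741081,  0.21861861]), 'tool_rot': array([[-1.18769435e-03, -3.20389845e-01,  9.47285035e-01],
       [ 1.89233371e-04,  9.47285614e-01,  3.20390278e-01],
       [-9.99999277e-01,  5.59783664e-04, -1.06445732e-03]]), 'ft_force': array([-0.44162033, -0.31687316, -1.00883748]), 'moment': array([ 0.03661561, -0.03246418, -0.02471301]), 'gripper_width': 0.4504645623103087, 'joints': array([-2.41461177e-01,  1.93888688e-01, -2.31664093e-01,  1.14644203e+00,
       -1.00259818e-04, -5.67602465e-01])}
```

View pics/10z.png

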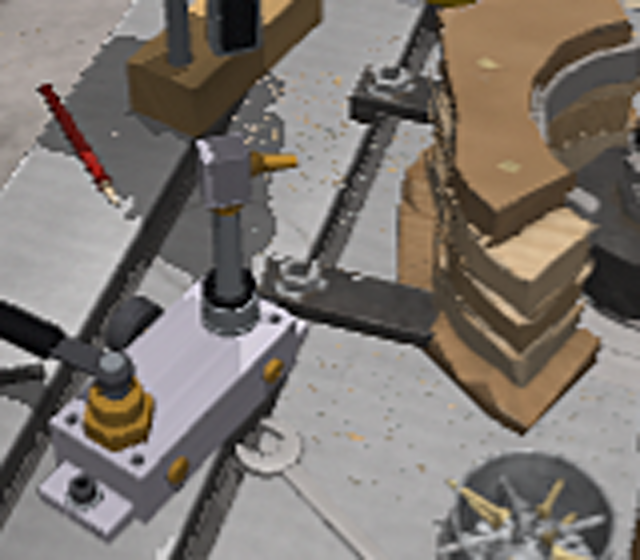

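View pics/wrist10.png

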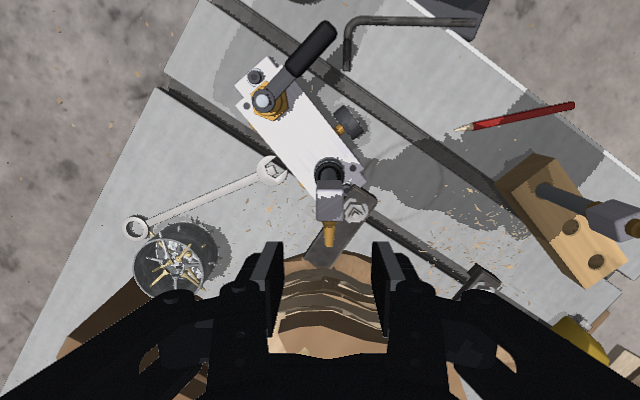

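Run:
```python
import cv2
a=cv2.imread('pics/wrist10.png');cv2.imwrite('pics/w10z.png',cv2.resize(a[10:210,230:380],None,fx=4,fy=3,interpolation=cv2.INTER_CUBIC)[:600])
cv2.imwrite('pics/w10y.png',cv2.resize(a[140:260,290:370],None,fx=6,fy=5,interpolation=cv2.INTER_CUBIC)[:600])
```

```text
(no output)
```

View pics/w10z.png

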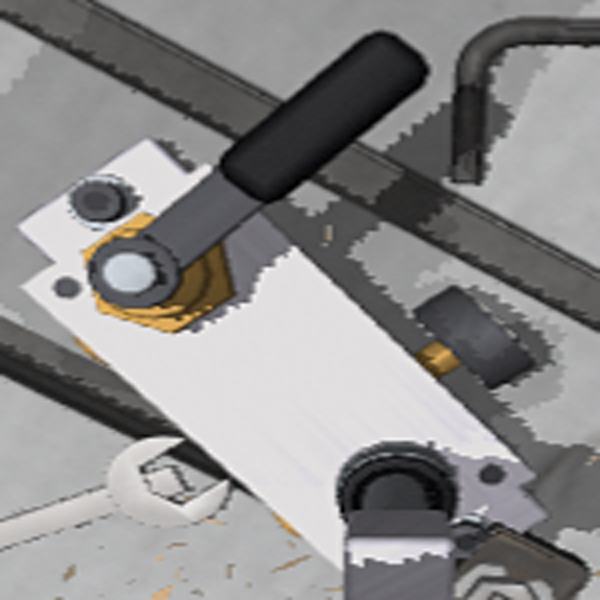

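View pics/w10y.png

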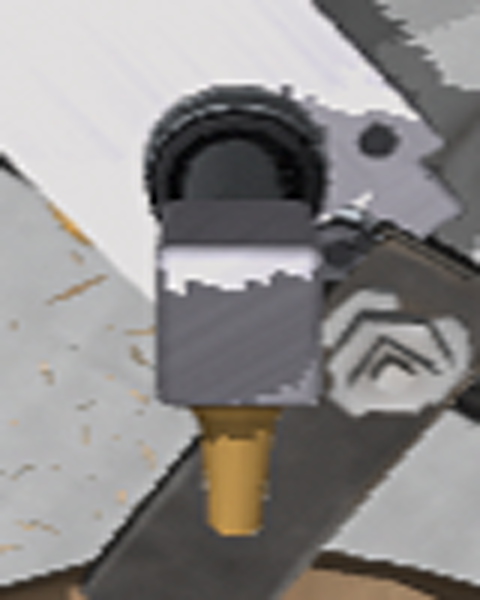

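Run:
```python
from h import *
np.set_printoptions(precision=4,suppress=True)
W=dict(np.load('pics/wrist10.npz'));g=lambda x,y:(230+x/4,10+y/3)
hub=atz(W,g(137,268),.0785);gi=atz(W,g(247,183),.0785);go=atz(W,g(405,52),.0785)
print(hub,gi,go,np.linalg.norm(gi-hub),np.linalg.norm(go-hub));v=(go-gi);a=np.degrees(np.arctan2(v[1],v[0]));print(a)
print(dep(W,g(300,140)))
# head
k=lambda x,y:(290+x/6,140+y/5)
for z in (.145,.148):
  L=[atz(W,k(*p),z) for p in [(157,244),(320,242),(322,402),(157,405)]];print(np.mean(L,0),np.linalg.norm(L[1]-L[0]),np.linalg.norm(L[2]-L[1]))
  d=L[2]+L[3]-L[0]-L[1];print(np.degrees(np.arctan2(d[1],d[0])))
print(dep(W,k(240,330)))
p=atz(W,k(236,385+0),.148);q=atz(W,k(233,530),.132)
```

```text
[ 0.4687 -0.1983  0.0785] [ 0.4417 -0.1841  0.0785] [ 0.403  -0.1652  0.0785] 0.030479875664672494 0.07357174890843905
154.08067318744853
[ 0.4287 -0.1775  0.0789]
[ 0.5155 -0.1283  0.145 ] 0.017457919527152012 0.021681195551473707
19.087879618521193
[ 0.5147 -0.1286  0.148 ] 0.01721763253036682 0.02138278030458977
19.087879618521125
[ 0.5158 -0.1281  0.1464]
```

>>> {"op": "servo_tool", "data": {"plan": [{"dp": [0,-3,-25],"turn": [0.12,0,0],"gripper": -0.3},{"dp": [0,-6,-50],"turn": [0.24,0,0],"gripper": -0.3},{"dp": [0,-9,-75],"turn": [0.36,0,0],"gripper": -0.3},{"dp": [0,-12,-95],"turn": [0.48,0,0],"gripper": -0.3},{"dp": [0,-13,-107],"turn": [0.6,0,0],"gripper": -0.3},{"dp": [0,-13,-107],"turn": [0.72,0,0],"gripper": -0.3},{"dp": [30,-13,-107],"turn": [0.789,0,0],"gripper": -0.3},{"dp": [60,-13,-107],"turn": [0.789,0,0],"gripper": -0.3},{"dp": [75,-13,-107],"turn": [0.789,0,0],"gripper": -0.3},{"dp": [75,-13,-107],"turn": [0.789,0,0],"gripper": -0.3},{"dp": [75,-13,-107],"turn": [0.789,0,0],"gripper": -0.3},{"dp": [75,-13,-107],"turn": [0.789,0,0],"gripper": -0.3}]}}

```text
time: 14.55
position: [0.4207, -0.1742, 0.1448]
tool_rot: [[-0.0, 0.446, 0.895], [0.0, 0.895, -0.446], [-1.0, -0.0, -0.0]]
ft_force: [0.3, -0.4, 1.6]
gripper_width: 0.348
```

Run:
```python
from h import *
c=capture('wrist');save(c,'w11');np.savez('pics/w11.npz',**c)
c=capture('side');save(c,'s11')
o=monitor.get_obs();print({k:o[k] for k in ['time','position','tool_rot','ft_force','gripper_width','joints']})
```

```text
{'time': 14.65, 'position': array([ 0.42146015, -0.17442018,  0.1455676 ]), 'tool_rot': array([[ 1.62715888e-03,  4.46351452e-01,  8.94856264e-01],
       [-6.86002847e-04,  8.94857737e-01, -4.46350939e-01],
       [-9.99998441e-01,  1.12409949e-04,  1.76227408e-03]]), 'ft_force': array([ 0.89704459, -0.60412229,  0.14584945]), 'gripper_width': 0.3495318629435941, 'joints': array([-3.92378033e-01,  9.96224492e-02, -5.17252029e-01,  9.52156031e-01,
       -1.16641583e-05,  7.03059939e-02])}
```

View pics/w11.png

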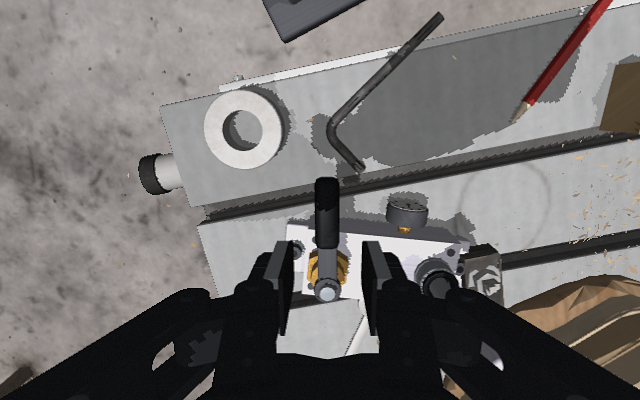

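View pics/s11.png

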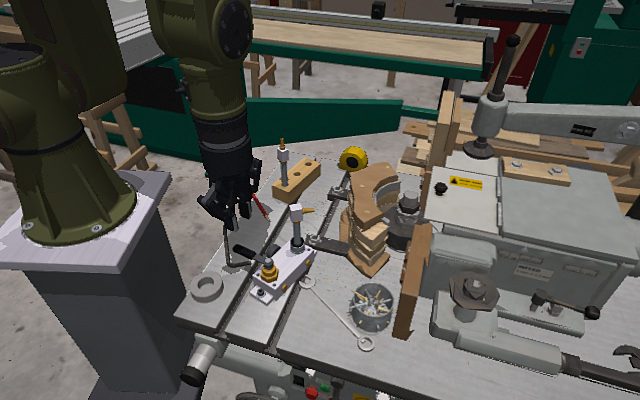

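>>> {"op": "servo_tool", "data": {"plan": [{"dp": [30,0,0],"turn": [0,0,0],"gripper": -0.3},{"dp": [60,0,0],"turn": [0,0,0],"gripper": -0.3},{"dp": [80,0,0],"turn": [0,0,0],"gripper": -0.3},{"dp": [88,0,0],"turn": [0,0,0],"gripper": -0.3},{"dp": [88,0,0],"turn": [0,0,0],"gripper": -0.3},{"dp": [88,0,0],"turn": [0,0,0],"gripper": -0.3}]}}

```text
time: 15.15
position: [0.4212, -0.1743, 0.0574]
tool_rot: [[0.001, 0.446, 0.895], [-0.0, 0.895, -0.446], [-1.0, 0.0, 0.001]]
ft_force: [-0.3, -0.3, 0.1]
gripper_width: 0.355
```

Run:
```python
from h import *
c=capture('wrist');save(c,'w12')
c=capture('side');save(c,'s12')
a=cv2.imread('pics/s12.png')[170:310,190:350]
cv2.imwrite('pics/s12z.png',cv2.resize(a,None,fx=4,fy=4,interpolation=cv2.INTER_CUBIC))
o=monitor.get_obs();print({k:o[k] for k in ['time','position','ft_force','gripper_width']})
```

```text
{'time': 15.25, 'position': array([ 0.42202823, -0.1746987 ,  0.05810087]), 'ft_force': array([-0.16533806,  0.84891146, -0.51116653]), 'gripper_width': 0.34914769688534636}
```

View pics/w12.png

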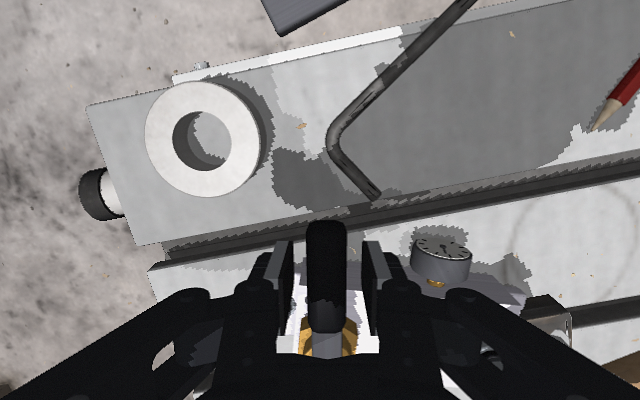

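View pics/s12z.png

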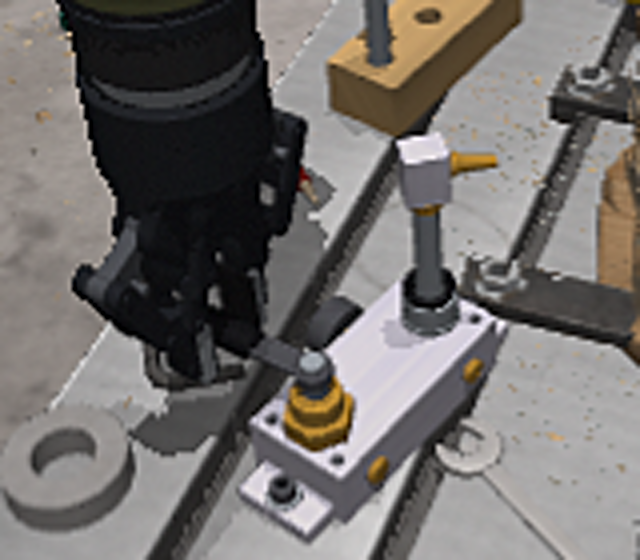

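>>> {"op": "servo_tool", "data": {"plan": [{"dp": [0,-5.3,0.3],"turn": [-0.1,0,0],"gripper": -0.3},{"dp": [0,-10.5,1.1],"turn": [-0.2,0,0],"gripper": -0.3},{"dp": [0,-15.7,2.4],"turn": [-0.3,0,0],"gripper": -0.3},{"dp": [0,-20.6,4.2],"turn": [-0.4,0,0],"gripper": -0.3},{"dp": [0,-25.4,6.5],"turn": [-0.5,0,0],"gripper": -0.3},{"dp": [0,-29.9,9.3],"turn": [-0.6,0,0],"gripper": -0.3},{"dp": [0,-34.1,12.5],"turn": [-0.7,0,0],"gripper": -0.3},{"dp": [0,-38,16.1],"turn": [-0.8,0,0],"gripper": -0.3},{"dp": [0,-41.5,20.1],"turn": [-0.9,0,0],"gripper": -0.3},{"dp": [0,-44.6,24.4],"turn": [-1.0,0,0],"gripper": -0.3},{"dp": [0,-47.2,29],"turn": [-1.1,0,0],"gripper": -0.3},{"dp": [0,-49.4,33.8],"turn": [-1.2,0,0],"gripper": -0.3},{"dp": [0,-51.1,38.8],"turn": [-1.3,0,0],"gripper": -0.3},{"dp": [0,-51.1,38.8],"turn": [-1.3,0,0],"gripper": -0.3},{"dp": [0,-51.1,38.8],"turn": [-1.3,0,0],"gripper": -0.3}]}}

```text
time: 16.5
position: [0.4334, -0.2377, 0.0576]
tool_rot: [[0.002, -0.741, 0.672], [-0.001, 0.672, 0.741], [-1.0, -0.002, 0.001]]
ft_force: [0.1, -0.0, -0.4]
gripper_width: 0.35
```

Run:
```python
from h import *
c=capture('wrist');save(c,'w13')
c=capture('side');save(c,'s13')
a=cv2.imread('pics/s13.png')[170:310,190:350]
cv2.imwrite('pics/s13z.png',cv2.resize(a,None,fx=4,fy=4,interpolation=cv2.INTER_CUBIC))
o=monitor.get_obs();print({k:o[k] for k in ['time','position','tool_rot','ft_force','moment','gripper_width','joints']})
```

```text
{'time': 16.6, 'position': array([ 0.43293998, -0.23728926,  0.05721037]), 'tool_rot': array([[ 1.19040245e-03, -7.41295974e-01,  6.71177221e-01],
       [-5.59951318e-04,  6.71177097e-01,  7.41296831e-01],
       [-9.99999135e-01, -1.25826813e-03,  3.83881202e-04]]), 'ft_force': array([-0.17642775,  0.14263967, -0.17798928]), 'moment': array([ 0.03132044,  0.0199327 , -0.02981184]), 'gripper_width': 0.3518890534101219, 'joints': array([-5.01428578e-01,  2.59669776e-01, -5.49258445e-01,  7.60555089e-01,
        8.11816520e-05, -1.33642884e+00])}
```

View pics/w13.png

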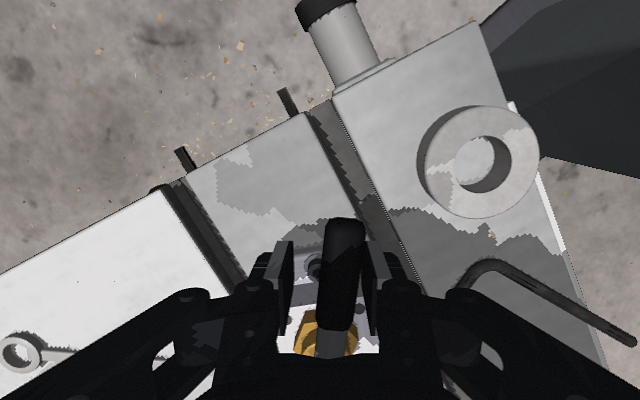

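View pics/s13z.png

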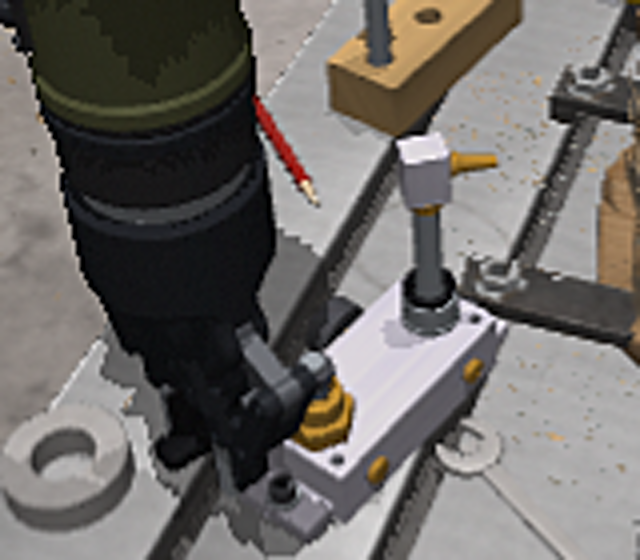

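>>> {"op": "servo_tool", "data": {"plan": [{"dp": [0,-5.3,0.3],"turn": [-0.1,0,0],"gripper": -0.3},{"dp": [0,-10.5,1.1],"turn": [-0.2,0,0],"gripper": -0.3},{"dp": [0,-13.1,1.7],"turn": [-0.25,0,0],"gripper": -0.3},{"dp": [0,-13.1,1.7],"turn": [-0.25,0,0],"gripper": -0.3},{"dp": [0,-13.1,1.7],"turn": [-0.25,0,0],"gripper": -0.3}]}}

```text
time: 17.02
position: [0.4434, -0.2445, 0.0567]
tool_rot: [[0.0, -0.884, 0.467], [0.0, 0.467, 0.884], [-1.0, -0.0, 0.0]]
ft_force: [-0.3, -0.2, -0.6]
gripper_width: 0.347
```

>>> {"op": "servo_tool", "data": {"plan": [{"dp": [0,-1.5,0],"turn": [0,0,0],"gripper": -0.3},{"dp": [0,-3,0],"turn": [0,0,0],"gripper": -0.3},{"dp": [0,-3,0],"turn": [0,0,0],"gripper": -0.3}]}}

```text
time: 17.27
position: [0.4458, -0.2461, 0.0565]
tool_rot: [[-0.001, -0.885, 0.466], [-0.0, 0.466, 0.885], [-1.0, 0.0, -0.0]]
ft_force: [-1.9, -0.7, 1.3]
gripper_width: 0.351
```

>>> {"op": "servo_tool", "data": {"plan": [{"dp": [0,-1,0],"turn": [0,0,0],"gripper": -0.3},{"dp": [0,-2,0],"turn": [0,0,0],"gripper": -0.3},{"dp": [0,-2,0],"turn": [0,0,0],"gripper": -0.3}]}}

```text
time: 17.52
position: [0.447, -0.2467, 0.0563]
tool_rot: [[-0.001, -0.885, 0.465], [0.0, 0.465, 0.885], [-1.0, 0.002, -0.0]]
ft_force: [-4.1, -0.4, 1.5]
gripper_width: 0.349
```

>>> {"op": "servo_tool", "data": {"plan": [{"dp": [0,-1,0],"turn": [0,0,0],"gripper": -0.3},{"dp": [0,-2,0],"turn": [0,0,0],"gripper": -0.3},{"dp": [0,-2,0],"turn": [0,0,0],"gripper": -0.3}]}}

```text
time: 17.77
position: [0.4472, -0.2468, 0.056]
tool_rot: [[-0.004, -0.885, 0.465], [0.002, 0.465, 0.885], [-1.0, 0.005, -0.0]]
ft_force: [-9.7, 3.3, 6.2]
gripper_width: 0.349
```

>>> {"op": "servo_tool", "data": {"plan": [{"dp": [0,-1,0],"turn": [0,0,0],"gripper": -0.3},{"dp": [0,-2,0],"turn": [0,0,0],"gripper": -0.3},{"dp": [0,-2,0],"turn": [0,0,0],"gripper": -0.3}]}}

```text
time: 18.02
position: [0.4473, -0.2468, 0.0557]
tool_rot: [[-0.007, -0.885, 0.465], [0.003, 0.465, 0.885], [-1.0, 0.008, -0.0]]
ft_force: [-12.6, 5.2, 9.6]
gripper_width: 0.355
```

Run:
```python
from h import *
c=capture('wrist');save(c,'w14')
```

```text
(no output)
```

View pics/w14.png

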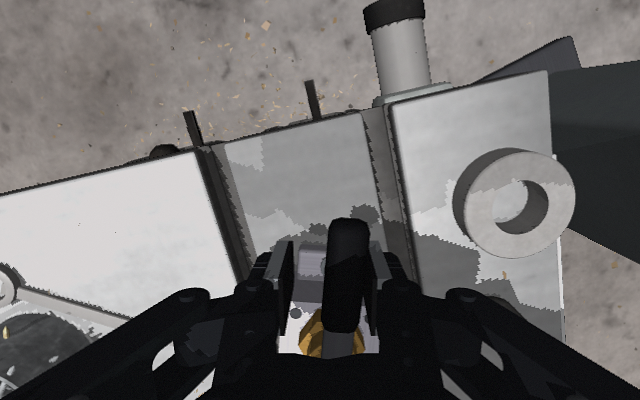

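>>> {"op": "servo_tool", "data": {"plan": [{"dp": [0,4,0],"turn": [0,0,0],"gripper": -0.3},{"dp": [0,9,0],"turn": [0,0,0],"gripper": -0.3},{"dp": [0,9,0],"turn": [0,0,0],"gripper": -0.3},{"dp": [-10,9,0],"turn": [0,0,0],"gripper": -0.3},{"dp": [-40,9,0],"turn": [0,0,0],"gripper": -0.3},{"dp": [-80,9,0],"turn": [0,0,0],"gripper": -0.3},{"dp": [-120,9,0],"turn": [0,0,0],"gripper": -0.3},{"dp": [-120,9,0],"turn": [0,0,0],"gripper": -0.3},{"dp": [-120,9,-30],"turn": [0,0,0],"gripper": -0.3},{"dp": [-120,9,-60],"turn": [0,0,0],"gripper": -0.3},{"dp": [-120,9,-60],"turn": [0,0,0],"gripper": -0.3}]}}

```text
time: 18.98
position: [0.4149, -0.3016, 0.1781]
tool_rot: [[0.002, -0.884, 0.468], [-0.004, 0.468, 0.884], [-1.0, -0.003, -0.003]]
ft_force: [-1.0, -0.2, -0.4]
gripper_width: 0.346
```

Run:
```python
from h import *
for n in ('wrist','side'):
    c=capture(n);save(c,n+'15');np.savez('pics/'+n+'15.npz',**c)
a=cv2.imread('pics/side15.png')[170:310,190:350]
cv2.imwrite('pics/s15z.png',cv2.resize(a,None,fx=4,fy=4,interpolation=cv2.INTER_CUBIC))
o=monitor.get_obs();print({k:o[k] for k in ['time','position','ft_force','gripper_width']})
```

```text
{'time': 19.0833, 'position': array([ 0.4157997 , -0.29870222,  0.17736639]), 'ft_force': array([ 0.22148308, -0.68157088,  0.43142855]), 'gripper_width': 0.35311219496506513}
```

View pics/wrist15.png

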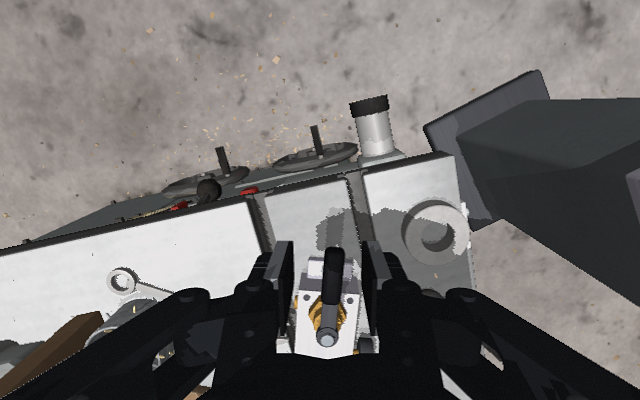

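View pics/s15z.png

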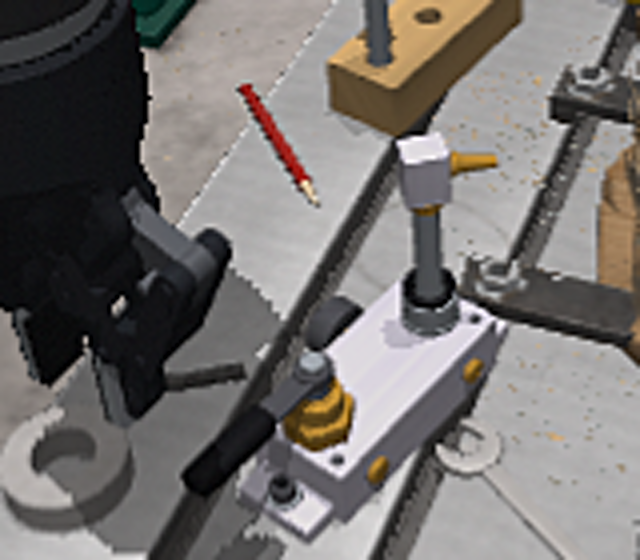

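Run:
```python
import cv2
from h import *
a=cv2.imread('pics/wrist15.png');cv2.imwrite('pics/w15z.png',cv2.resize(a[235:360,280:380],None,fx=6,fy=4.8,interpolation=cv2.INTER_CUBIC))
c=capture('top');save(c,'top15');np.savez('pics/top15.npz',**c)
a=cv2.imread('pics/top15.png');cv2.imwrite('pics/t15z.png',cv2.resize(a[180:260,340:440],None,fx=7,fy=7,interpolation=cv2.INTER_CUBIC))
```

```text
(no output)
```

View pics/w15z.png

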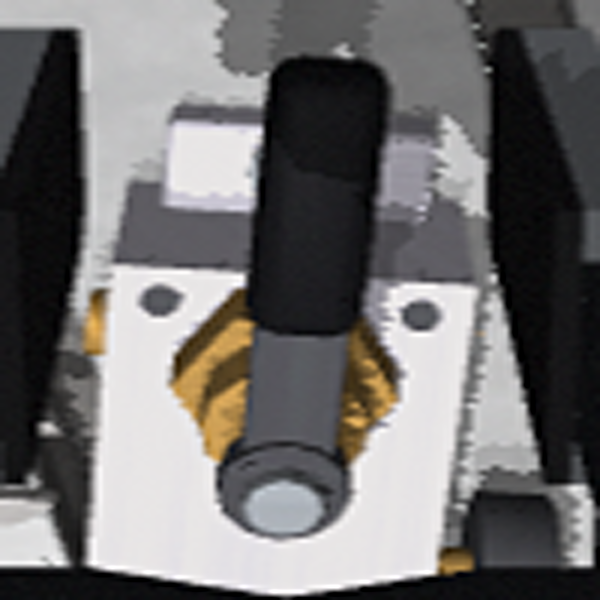

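View pics/t15z.png

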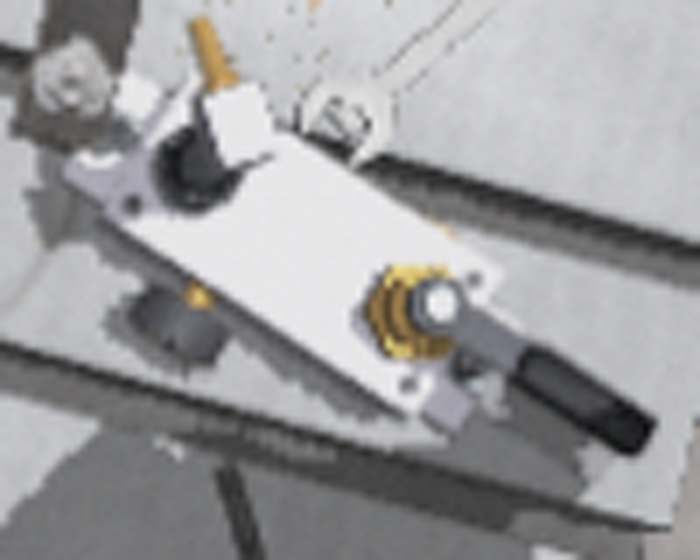

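Run:
```python
from h import *
np.set_printoptions(precision=4,suppress=True)
T=dict(np.load('pics/top15.npz'));W=dict(np.load('pics/wrist15.npz'))
g=lambda x,y:(340+x/7,180+y/7); w=lambda x,y:(280+x/6,235+y/4.8)
an=lambda a,b:np.degrees(np.arctan2(*(b-a)[:2][::-1]))
z=.0785
h=atz(T,g(438,303),.080);i=atz(T,g(530,366),z);o=atz(T,g(640,435),z);print('top lever',h,an(h,o),an(i,o),np.linalg.norm(h-o))
print('edges',an(atz(T,g(95,205),.035),atz(T,g(400,413),.035)),an(atz(T,g(292,130),.035),atz(T,g(505,270),.035)))
h=atz(W,w(284,485),z);i=atz(W,w(302,320),z);o=atz(W,w(330,62),z);print('wrist lever',h,an(h,o),an(i,o),np.linalg.norm(h-o))
print('edges',an(atz(W,w(92,565),.035),atz(W,w(115,265),.035)),an(atz(W,w(437,575),.035),atz(W,w(475,285),.035)),an(atz(W,w(115,265),.035),atz(W,w(475,285),.035))+90)
hd=atz(T,g(241,122),.147);tp=atz(T,g(205,25),.132);cu=np.array([.737,-.055,0])
print('head',hd,'noz',an(hd,tp),an(atz(T,g(224,88),.132),tp),'to cutter',an(hd,cu))
c=capture('side')
```

```text
top lever [ 0.4699 -0.1999  0.08  ] -122.09707111552646 -121.20711030612779 0.0742647513753059
edges -123.42340699849429 -122.57123829966878
wrist lever [ 0.468  -0.203   0.0785] -122.16834559200716 -122.15988878186603 0.07638499823658514
edges -122.23761733512201 -121.86238220272372 237.7763934553979
head [ 0.5152 -0.1294  0.147 ] noz 15.479734418705997 16.82584203575644 to cutter 18.55260707616295
```

Run:
```python
from h import *
print(env.hand_in(), monitor.get_obs()['time'])
```

```text
the job is handed in; nothing more can be done
the job is handed in; nothing more can be done
```

The chip blower is fitted in the air block with its nozzle towards the cutter, the air valve is fully open, and the job was handed in about 19 s into the 64 s limit.

- **Tube:** I lifted the side-nozzle tube straight out of the rack and pushed it upright into the port in 1 to 2 mm steps. The descent stalled about 37 mm below the mouth, while the measured force rose from about 4 N to about 20 N. Allowing for the tube's weight that is about 21 N of push, part of it friction, so under the 25 N limit. I then eased off, released and lifted clear; the tube stands upright.
- **Lever:** After that I swung the lever until it stalled on its end stop, with about 13 N sideways. In the last pictures it lies at -122.1°, and the block's long edges at about -122° to -123°.
- **Nozzle:** The direction to the cutter is about 18.6°. The gripper set the nozzle at 18.7°, and one wrist picture gave 19.1°. The last top picture gave 15.5° to 16.8°, a coarse reading on a nozzle about 14 pixels long.

**What did not match the description:**
- I never saw the seal's 10 to 17 N peak, because I only read the force at the end of each step. The sliding force came out around 5 to 6 N, at or just below the stated 6 to 10 N.
- The rise at the poppet was small, about 1 N and close to the sensor noise.
- The wrist camera differed from the fixed ones by up to about 5 mm. I relied on positions relative to the tool.

In the pictures I took after releasing the tube, nothing else appeared to have moved. At hand-in the gripper was empty, clear of everything and reading about zero force.

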